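# Load the sample box into the dock and hang its gate

## Robot

A 6-joint arm with a two-finger parallel gripper is mounted at the origin on a cart in front of the work surface, level with it; the furniture and walls round the work are solid. World frame = base frame: x ahead of the robot, y to its left, z up, the work surface at z = 0. Lengths are in m, angles in rad, forces in N, time in s.
With the tool pointing down it reaches from about 0.25 to 0.775 m from the base axis. Payload 4 kg.
Tool frame: the origin (TCP) lies midway between the tips of the shut fingers; the grasp point (between the pads) lies 19 mm behind it; z points along the fingers, y is the direction in which the jaws open and shut (so a half turn about z gives the same grasp; the last joint's range is limited). The gripper opens to 94 mm and grips with 3 to 60 N. Pads are 16 mm wide; open, the fingers measure 119 mm over their backs; the gripper's body (75 mm by 177 mm) begins 78 mm behind the grasp point.
Start: joints at [1.224, 0.087, 1.371, -0, 1.684, -0.103], TCP at [0.133, 0.534, 0.206] pointing down, gripper open.
Joint ranges: [-3.1, 3.1], [-0.76, 2.03], [0.27, 2.55], [-1.08, 4.22], [0.17, 2.65], [-2.57, 2.57]. Speed limits (rad/s): [2.79, 2.79, 3.14, 3.14, 3.14, 3.14].

## Interface

Orientations are given as [roll, pitch, yaw] about the fixed x, y, z axes, in that order (R = Rz(yaw) Ry(pitch) Rx(roll)).
In Python, from bench import robot gives the robot as it stands.
- The arm moves only by the tool carry_out, never from a script. Its argument "deltas" is text: rows parted by semicolons, each of 7 numbers parted by spaces: the shift along the tool's x, y, z in mm, then the turn, a rotation vector about the tool's x, y, z in rad, then the closure, from 0 (fully open) to 1 (shut). A call has exactly 8 rows; each row is the pose to reach, as a shift and turn from the pose commanded when the call began, along the tool's axes at that moment; what a row does not reach only later rows make up. A row lasts 1/12 s, in which the tool goes at most 41.7 mm and 7.16 degrees, less where a joint would pass 70% of its speed; a pose out of reach is approached as far as the arm can. A call with a gripper value outside its range is refused whole. The fingers move at their own pace and stop on an object; the grip force is fixed at half the most. Time passes only in rows, so rows that repeat a pose let the fingers close, or fill a call up. It gives the time, the measured TCP pose, the force and the opening at its end, in the units of the state.
- robot.get_obs(): the state, without advancing time (a new reading comes with each control period).
- robot.snapshot(name): name is "side" or "top"; returns a dict with "pixels" (420x560x3 uint8, red, green, blue), "range_z" (420x560 float32, m along the optical axis (not along the pixel's ray), 0 where there is no reading), "camera_matrix" (3x3 intrinsics, pixels), "rvec" (rotation vector, rad) and "tvec" (3), from world to camera coordinates, as OpenCV has them. Camera axes: x right, y down, z forward; pixel columns grow to the right and rows downward; lengths in m; the calibration is good to about 2 mm. A picture is of the moment at which its call begins.
- robot.close_job(): hands the job in, once; it reports no verdict.
Trained networks look in a picture, given as the dict that the camera call returned (one of the last four; its "shot" number tells which), for a name from the list of things; names that differ only in an ending like _2 or _b are one class to them, and where a whole thing is asked for, a point or a joint stands for the part that bears it (a point fixed in the world has none). Each returns a list of dicts, best first, with "p" (0 to 1); they miss things now and then, are a little off and sometimes report something else, mostly with a low value. They report only what shows in the picture. A call takes as long as a camera call.
- robot.look_for(picture, thing): "at" ([x, y, z] in m, in the coordinates of the camera as it stood for that picture, good to about 4 mm: the middle of the surface that is visible of it).
- robot.place_of(picture, thing): "at" ([x, y, z] in m, in the coordinates of the camera as it stood for that picture, good to about 4 mm: a listed point, or the origin of a listed thing).
The state is a dict: "time": time; "joint_positions": joint angles; "qvel": joint speeds; "joint_torque": joint torques, N m; "tool_pos": TCP position; "ee_rot": TCP orientation; "wrist_force": force on the tool from outside, world axes, zero at the start; "wrist_torque": the same for the moment, N m; "width": finger opening in m.
Only numpy, scipy, OpenCV 4.12 (cv2) and the standard library are available. Lean on these libraries where they do the work, as an engineer would, in place of code of your own. Each camera call takes 0.05 s, during which the arm holds its last target.

## Task

Push the blue sample box up the ramp of the loading dock until its rear edge drops behind the yellow lip and it sits level on the dock's floor. Then take the orange gate out of its parking stand and hang it straight across the ramp, behind the box, with both of its knuckles fully down on the two hinge pins. Keep the box upright and do not disturb the bottle and the tub at the back.

Things in the scene. Friction and masses are not known exactly. Their poses are not given: they have to be found in the camera images.
- dock: Fixed loading dock with blue, white-lined rails. Origin on the worktop at the top end of the ramp, midway between the rails; x runs level, up the ramp and into the dock, y across to the left of that, z up. Floor behind the lip 18 mm high, up to a blue end stop at x = 128 mm (46 mm high). Channel 174 mm wide; rails at y = +-87 to +-95 mm, 42 mm high, x -90 to 128 mm. Coordinates below (dock): mm.
- ramp_foot (a point): Middle of the ramp's lower edge, dock (-90, 0, 0). The aluminium ramp rises evenly from here to 26 mm high at dock x = 0. White flared plates of slick nylon, 42 mm high, widen the entry to about 210 mm at dock x = -140 mm and guide the box in.
- lip (a point): Middle of the yellow lip's upper edge on the floor side, dock (6, 0, 26). The lip bar is 6 mm thick (x 0 to 6) and as high as the ramp's top; behind it is the 8 mm drop to the floor.
- pin_lower (a point): Foot of the lower hinge pin, dock (-16, 98, 47); axes as the dock. Steel pin, 6 mm in diameter, 13 mm high, its last 4 mm tapered. It stands on a dark arm (7 mm thick, 18 mm along dock x) that reaches from the hinge post (dock x -16, y 122, 130 mm high) to y = 92.
- pin_upper (a point): Foot of the upper hinge pin, dock (-16, 98, 122), alike and exactly above the lower. From straight above, the lower knuckle cannot pass this pin and arm: raise the gate 15 to 45 mm over its hung height, bring it in sideways (say from the ramp side, along dock +x), so that each knuckle is over its own pin, then lower.
- gate_rest (a point): Top of the dark rest on the rail opposite the hinge, dock (-16, -94, 42), 40 mm along x, 18 mm along y: the bottom of the gate's free end rests on it.
- sample_box: Blue closed box (lid fixed), 0.3 to 0.65 kg, 55 mm high; origin mid underside. Its flat hinge side, 160 mm wide, at x = +56 mm (lid +57), faces away from the dock: push there. Its other end, x = -54 mm (lid lip to -61), leads. Sides y = +-80 mm (lid +-81). Its x axis points against dock x. Too wide to grasp; it slides. Seated: origin at dock x 62 to 74, 18 mm high.
- gate: Orange gate, 0.15 kg, upright in its stand. Origin mid underside; z up, y along it to the knuckle edge, x its normal. Panel 8 mm thick, y -98 to +82 mm, 105 mm high, black grip tab on top. Steel knuckles (rings 16 mm across, 10 mm bore, 12 mm high) at y = +98 mm, bottoms 5 and 80 mm high. Hung, its axes point as the dock's and its origin is at dock (-16, 0, 42).
- gate_grip (a point): Middle of the black grip tab, 122 mm above the gate's underside. Tab 10 mm thick along gate x, 40 mm along y, from 105 to 135 mm height: pinch it from above across its thickness.
- knuckle_lower (a point): Centre of the lower knuckle's bore at its bottom face, gate (0, 98, 5) mm. Belongs on point pin_lower.
- knuckle_upper (a point): Centre of the upper knuckle's bore at its bottom face, gate (0, 98, 80) mm. Belongs on point pin_upper.
- stand: Fixed grey parking stand, base 60 x 150 x 8 mm, origin mid underside, axes as the gate's that stands in it. The gate stands on the base (8 mm high) in two slots 10.4 mm wide between cheeks that reach 36 mm above the worktop: lift it straight up 30 mm or more to clear them.
- bottle_std: Bystander: clear bottle with a blue cap, 68 mm wide, 140 mm high, loose, at the back; origin mid underside.
- tub_salt: Bystander: white tub with a black lid, 66 mm wide, 75 mm high, loose, at the back; origin mid underside.

How it is judged:
By the outcome, as a careful person would: the job done as asked, in the order asked, and still so for the second after the job is handed in, with the robot touching nothing.
It also fails if it takes over 67 s, if anything falls off the work surface, if the arm or the gripper's body presses on something with over 40 N, if the wrist force passes 120 N, or if a joint passes its speed limit or range.

## Working session

There is one attempt and no reset: what is moved stays moved. The work goes in short steps, Python scripts to look and compute and a tool call to move; the robot and the scene stay as the last step left them, time stands still between calls to the robot, and variables do not carry over. Pictures are saved under pics/ and viewed, and the job is handed in when it is done.

Besides the shell and the picture viewer there is one more tool, called in YAML: its name, and indented under it one key for each argument. carry_out: Moves the arm, as the interface text tells. Its arguments: {"type":"object","properties":{"deltas":{"type":"string"}},"required":["deltas"]}

```bash
mkdir -p pics; ls; cat > h.py <<'E'
import numpy as np, cv2
from bench import robot
from scipy.spatial.transform import Rotation as R
def snap(n,f=None):
    s=robot.snapshot(n)
    if f: cv2.imwrite('pics/'+f,cv2.cvtColor(s['pixels'],cv2.COLOR_RGB2BGR))
    return s
def w(s,p):
    Rm=cv2.Rodrigues(np.array(s['rvec'],float))[0]; return Rm.T@(np.array(p,float)-np.array(s['tvec'],float).ravel())
def cloud(s):
    z=s['range_z'];K=np.array(s['camera_matrix']);v,u=np.mgrid[:z.shape[0],:z.shape[1]]
    P=np.stack([(u-K[0,2])/K[0,0]*z,(v-K[1,2])/K[1,1]*z,z],-1)
    Rm=cv2.Rodrigues(np.array(s['rvec'],float))[0]
    W=(P-np.array(s['tvec']).ravel())@Rm
    W[z<=0]=np.nan
    return W
E
python3 - <<'E'
from h import *
np.set_printoptions(precision=4,suppress=True)
print(robot.get_obs())
for n in('top','side'):
    s=snap(n,n+'0.png')
    np.savez(n+'0.npz',**{k:np.array(v) for k,v in s.items()})
    for t in 'dock ramp_foot lip pin_lower pin_upper gate_rest sample_box gate gate_grip knuckle_lower knuckle_upper stand bottle_std tub_salt'.split():
        r=robot.place_of(s,t)
        print(n,t,[(np.round(w(s,d['at']),4),round(d['p'],2)) for d in r[:2]])
print(robot.get_obs()['time'])
E
```

```text
pics
{'time': 0.0, 'joint_positions': array([ 1.2239,  0.0879,  1.3722, -0.    ,  1.6836, -0.1031]), 'qvel': array([-0.0008, -0.0009, -0.001 ,  0.0007, -0.0016, -0.001 ]), 'joint_torque': array([ -0.0006, -34.0178, -30.2429,   0.0717,   0.0327,  -0.0002]), 'tool_pos': array([0.1326, 0.5332, 0.2043]), 'ee_rot': array([-3.1394, -0.0002,  2.8978]), 'wrist_force': array([ 0.2193, -0.212 , -0.768 ]), 'wrist_torque': array([ 0.0034, -0.0274, -0.0027]), 'width': 0.09373356856218328}
top dock [(array([ 0.533 , -0.103 ,  0.0032]), 0.78)]
top ramp_foot [(array([ 0.5228, -0.0084, -0.001 ]), 0.91), (array([ 0.604 , -0.3235,  0.0009]), 0.62)]
top lip [(array([ 0.5304, -0.1048,  0.0284]), 0.68)]
top pin_lower [(array([ 0.6246, -0.0738,  0.0498]), 0.63)]
top pin_upper [(array([ 0.6196, -0.0741,  0.1238]), 0.83)]
top gate_rest [(array([ 0.4317, -0.0939,  0.0425]), 0.69)]
top sample_box [(array([0.5041, 0.0855, 0.0009]), 0.88), (array([ 0.7058, -0.3472,  0.0897]), 0.48)]
top gate [(array([ 0.6091, -0.3291,  0.0096]), 0.79)]
top gate_grip [(array([ 0.6092, -0.3275,  0.1269]), 0.77)]
top knuckle_lower 
[... 668 characters left out ...]
st [(array([ 0.4315, -0.0932,  0.0422]), 0.96), (array([ 0.5263, -0.1112,  0.0284]), 0.43)]
side sample_box [(array([0.4977, 0.0883, 0.0038]), 0.81)]
side gate [(array([ 0.6049, -0.3273,  0.0114]), 0.78), (array([ 0.7031, -0.3527,  0.0869]), 0.61)]
side gate_grip [(array([ 0.6095, -0.3288,  0.129 ]), 0.8)]
side knuckle_lower [(array([ 0.7013, -0.3423,  0.0129]), 0.78), (array([ 0.6172, -0.0735,  0.1199]), 0.45)]
side knuckle_upper [(array([ 0.7014, -0.3498,  0.0887]), 0.82)]
side stand [(array([ 0.6039, -0.3281, -0.0016]), 0.92)]
side bottle_std [(array([0.7875, 0.1959, 0.0049]), 0.59), (array([ 0.7852, -0.1282, -0.0025]), 0.42)]
side tub_salt [(array([ 0.7859, -0.1255, -0.004 ]), 0.69)]
1.5
```

View pics/top0.png

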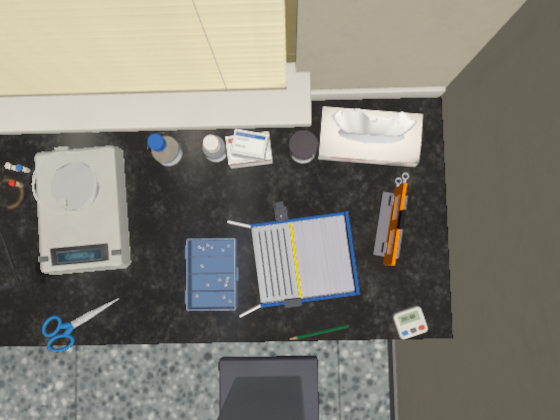

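View pics/side0.png

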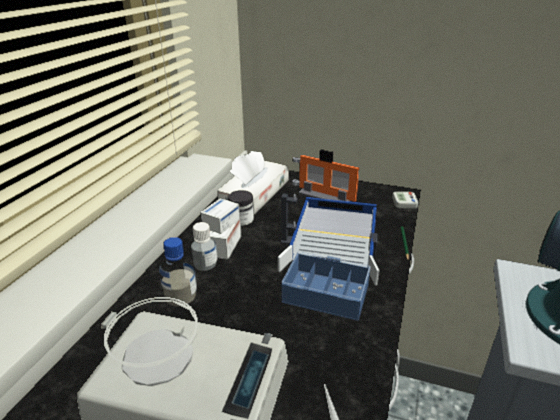

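The top view shows the blue box at about (212,274), the dock at (300,258) with its yellow lip near column 295, the gate in its stand at (396,225), the bottle at (165,150) and the tub at (303,147). The side view agrees. I'll fit the poses next.

```bash
cat > fit.py <<'E'
from h import *
np.set_printoptions(precision=4,suppress=True)
def fit(A,B,wt=None):
    A=np.array(A,float);B=np.array(B,float)
    a=A.mean(0);b=B.mean(0)
    A0=A-a;B0=B-b
    th=np.arctan2((A0[:,0]*B0[:,1]-A0[:,1]*B0[:,0]).sum(),(A0[:,:2]*B0[:,:2]).sum())
    Rm=R.from_euler('z',th).as_matrix()
    t=b-Rm@a
    return th,t,B-(A@Rm.T+t)
E
python3 - <<'E'
from fit import *
# dock
A=[[0,0,0],[-90,0,0],[6,0,26],[-16,98,47],[-16,98,122],[-16,-94,42]]*2
B=[[.533,-.103,.0032],[.5228,-.0084,-.001],[.5304,-.1048,.0284],[.6246,-.0738,.0498],[.6196,-.0741,.1238],[.4317,-.0939,.0425],
[.5263,-.1019,-.001],[.5164,-.0083,-.0028],[.5286,-.1102,.0264],[.618,-.0786,.0492],[.6166,-.0711,.1237],[.4315,-.0932,.0422]]
th,t,r=fit(np.array(A)/1e3,B); print('dock',th,t);print(r)
A=[[0,0,0],[0,0,122],[0,98,5],[0,98,80]]*2
B=[[.6091,-.3291,.0096],[.6092,-.3275,.1269],[.7027,-.342,.0114],[.7074,-.3441,.0912],[.6049,-.3273,.0114],[.6095,-.3288,.129],[.7013,-.3423,.0129],[.7014,-.3498,.0887]]
g,tg,r=fit(np.array(A)/1e3,B); print('gate',g,tg);print(r)
# colour/depth refinement
for n in('top','side'):
    s=dict(np.load(n+'0.npz')); W=cloud(s); hsv=cv2.cvtColor(s['pixels'],cv2.COLOR_RGB2HSV)
    H,S,V=[hsv[...,i].astype(int) for i in range(3)]
    ok=np.isfinite(W[...,0])
    ye=(abs(H-27)<5)&(S>120)&(V>120)&ok&(abs(W[...,1]+.1)<.06)&(abs(W[...,0]-.53)<.12)
    P=W[ye]; print(n,'yellow',len(P),P.mean(0),P.min(0),P.max(0))
    if len(P)>10:
        c,(ww),an=cv2.minAreaRect((P[:,:2]*1000).astype(np.float32)); print(c,ww,an)
        k=np.polyfit(P[:,0],P[:,1],1); print('slope',np.arctan(k[0]))
    og=(H>3)&(H<16)&(S>150)&(V>120)&ok&(W[...,1]<-.25)
    P=W[og]; print(n,'orange',len(P),np.nanmedian(P,0),P.min(0),P.max(0)); k=np.polyfit(P[:,0],P[:,1],1); print('slope',np.arctan(k[0]), np.polyval(k,.6065))
    bx=ok&(W[...,2]>.04)&(W[...,2]<.08)&(abs(W[...,0]-.5)<.12)&(W[...,1]>.015)&(W[...,1]<.17)
    P=W[bx]; print(n,'box',len(P),np.median(P,0),P.min(0),P.max(0)); print(cv2.minAreaRect((P[:,:2]*1000).astype(np.float32)))
E
```

```text
dock -1.4700589139267284 [ 0.5269 -0.1004  0.0009]
[[ 0.0061 -0.0026  0.0023]
 [ 0.0049  0.0024 -0.0019]
 [ 0.0029  0.0015  0.0015]
 [ 0.0018  0.0008  0.0019]
 [-0.0032  0.0005  0.0009]
 [-0.0001  0.     -0.0004]
 [-0.0006 -0.0015 -0.0019]
 [-0.0015  0.0025 -0.0037]
 [ 0.0011 -0.0039 -0.0005]
 [-0.0048 -0.004   0.0013]
 [-0.0062  0.0035  0.0008]
 [-0.0003  0.0007 -0.0007]]
gate -1.7414434356484734 [ 0.6074 -0.328   0.0084]
[[ 0.0017 -0.0011  0.0012]
 [ 0.0018  0.0005 -0.0035]
 [-0.0013  0.0027 -0.002 ]
 [ 0.0034  0.0006  0.0028]
 [-0.0025  0.0007  0.003 ]
 [ 0.0021 -0.0008 -0.0014]
 [-0.0027  0.0024 -0.0005]
 [-0.0026 -0.0051  0.0003]]
top yellow 170 [ 0.5257 -0.1023  0.0254] [ 0.4427 -0.1137  0.0153] [ 0.6125 -0.0919  0.0324]
(527.575927734375, -102.21440887451172) (170.77818298339844, 5.234665870666504) 6.273459434509277
slope 0.11027073736682194
top orange 169 [ 0.5897 -0.3257  0.0458] [ 0.3671 -0.3889 -0.0036] [ 0.7022 -0.3039  0.1422]
slope 0.043245495811035845 -0.32819770477668375
top box 584 [0.4987 0.0943 0.0517] [0.4042 0.0152 0.04  ] [0.6192 0.1499 0.0607]
((511.92547607421875, 82.71683502197266), (134.1067657470703, 214.93589782714844), 89.73867797851562)
side yellow 23 [ 0.4992 -0.1041  0.0269] [ 0.4406 -0.1133  0.0234] [ 0.5961 -0.0932  0.0395]
(518.2616577148438, -103.80497741699219) (19.98666000366211, 155.52642822265625) 89.5501937866211
slope 0.08283503002311324
side orange 229 [ 0.5758 -0.3193  0.0919] [ 0.5118 -0.4416 -0.0022] [ 0.6842 -0.3032  0.1162]
slope -0.10512004298568532 -0.32690307846377337
side box 1057 [0.5041 0.0947 0.0478] [0.4023 0.0152 0.04  ] [0.6191 0.1497 0.0579]
((510.86279296875, 82.50814819335938), (133.95440673828125, 216.72816467285156), 89.78636932373047)
```

```bash
python3 - <<'E'
from fit import *
for n in('top','side'):
    s=dict(np.load(n+'0.npz')); W=cloud(s); ok=np.isfinite(W[...,0])
    bx=ok&(W[...,2]>.046)&(W[...,2]<.07)&(abs(W[...,0]-.5)<.12)&(W[...,1]>.01)&(W[...,1]<.18)
    m=(bx*255).astype(np.uint8); nn,lab,st,_=cv2.connectedComponentsWithStats(m)
    i=1+np.argmax(st[1:,4]); P=W[lab==i]; print(n,len(P),P.min(0),P.max(0),P.mean(0)); print(cv2.minAreaRect((P[:,:2]*1000).astype(np.float32)))
s=dict(np.load('top0.npz'))
cv2.imwrite('pics/top0z.png',cv2.resize(cv2.cvtColor(s['pixels'],cv2.COLOR_RGB2BGR)[180:330,170:430],None,fx=3,fy=3,interpolation=cv2.INTER_CUBIC))
# overlay of model edges
K=np.array(s['camera_matrix'],float)
def pr(P): return cv2.projectPoints(np.array(P,float),s['rvec'],s['tvec'],K,None)[0].reshape(-1,2)
im=cv2.resize(cv2.cvtColor(s['pixels'],cv2.COLOR_RGB2BGR)[180:330,170:430],None,fx=3,fy=3,interpolation=cv2.INTER_CUBIC)
def poly(P,yaw,t,c):
    P=np.array(P)/1e3@R.from_euler('z',yaw).as_matrix().T+t
    q=((pr(P)-[170,180]+.5)*3).astype(np.int32); cv2.polylines(im,[q],True,c,1)
d=(-1.466,[.527,-.100,0])
for y in(-95,-87,87,95): poly([[-90,y,42],[128,y,42]],*d,(0,255,0))
poly([[0,-87,26],[6,-87,26],[6,87,26],[0,87,26]],*d,(0,0,255))
poly([[128,-87,46],[128,87,46]],*d,(0,255,0))
poly([[-140,-105,42],[-90,-87,42]],*d,(255,0,255));poly([[-140,105,42],[-90,87,42]],*d,(255,0,255))
poly([[-25,98,122],[-7,98,122]],*d,(0,255,255))
b=(np.pi-1.466-.05*0,[.502,.087,0])
poly([[57,-81,55],[57,81,55],[-61,81,55],[-61,-81,55]],*b,(0,255,255))
g=(-.1706-np.pi/2*0-np.pi/2*0,[.6074,-.328,.008])
g=(-1.7414+np.pi/2-np.pi/2,[.6074,-.328,.008])
poly([[-4,-98,105],[4,-98,105],[4,82,105],[-4,82,105]],*g,(255,255,0))
cv2.imwrite('pics/ov0.png',im)
E
```

```text
top 440 [0.4192 0.0274 0.0461] [0.5796 0.1499 0.0607] [0.4936 0.098  0.053 ]
((499.3875732421875, 88.69751739501953), (122.7031478881836, 159.630126953125), 89.48947143554688)
side 602 [0.4202 0.0244 0.046 ] [0.5816 0.1497 0.0579] [0.5042 0.0955 0.0512]
((500.80413818359375, 86.87867736816406), (124.99504089355469, 161.04685974121094), 89.58020782470703)
```

View pics/ov0.png

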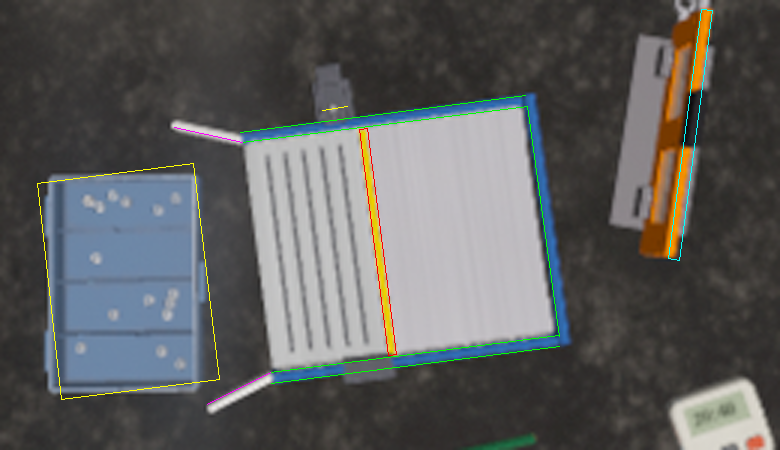

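View pics/top0z.png

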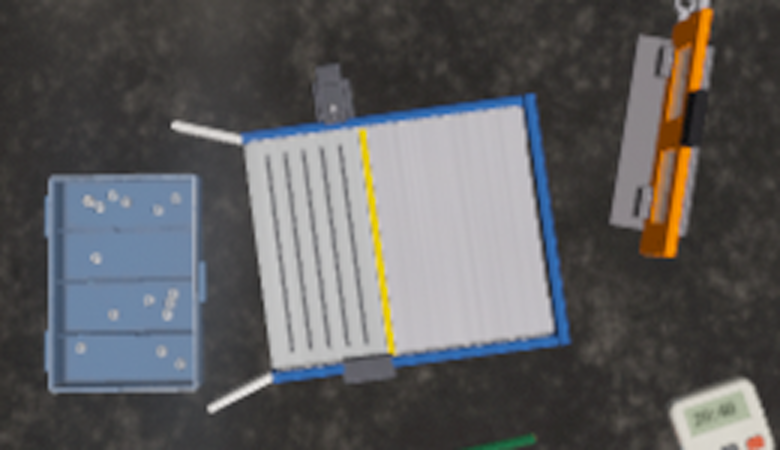

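```bash
cat >> fit.py <<'E'
DY=-1.466; DO=np.array([.527,-.100,0])
def dock(x,y,z): return DO+R.from_euler('z',DY).apply(np.array([x,y,z])/1e3)
def todock(p): return R.from_euler('z',-DY).apply(np.array(p)-DO)*1e3
def rel(pos,yaw,o=None):
    o=o or robot.get_obs(); 
    Rt=R.from_euler('xyz',[np.pi,0,o['ee_rot'][2]])
    d=Rt.inv().apply(np.array(pos)-o['tool_pos'])*1e3
    dy=(yaw-o['ee_rot'][2]+np.pi)%(2*np.pi)-np.pi
    print('delta mm',np.round(d,1),'rz',round(-dy,4))
def st():
    o=robot.get_obs(); print('t',round(o['time'],2),'pos',o['tool_pos'],'dock',np.round(todock(o['tool_pos']),1),'rot',o['ee_rot'],'F',o['wrist_force'],'w',o['width'])
    print('q',o['joint_positions'])
E
python3 - <<'E'
from fit import *
st(); print(dock(-285,0,120)); rel(dock(-285,0,120),DY+np.pi)
E
```

```text
t 1.5 pos [0.1328 0.5337 0.2055] dock [-671.5 -325.8  205.5] rot [3.1415 0.     2.8978] F [-0.4771  0.8536  0.0543] w 0.09406866328724453
q [ 1.2239  0.0872  1.3707 -0.      1.6836 -0.1031]
[0.4972 0.1834 0.12  ]
delta mm [-438.2 -252.    85.5] rz 1.2222
```

carry_out:
  deltas: "-27 -16 0 0 0 0.1 0; -55 -32 0 0 0 0.2 0; -82 -47 0 0 0 0.3 0; -110 -63 5 0 0 0.4 0; -137 -79 10 0 0 0.5 0; -164 -95 15 0 0 0.6 0; -192 -110 20 0 0 0.7 0; -219 -126 25 0 0 0.8 0"

```text
time: 2.17
tool_pos: [0.3159, 0.3575, 0.1805]
ee_rot: [3.141, -0.0, 2.093]
wrist_force: [0.1, 0.5, 0.1]
width: 0.0943
```

```bash
python3 - <<'E'
from fit import *
st(); rel(dock(-285,0,120),DY+np.pi)
E
```

```text
t 2.17 pos [0.3159 0.3575 0.1805] dock [-477.1 -162.1  180.5] rot [ 3.1408 -0.0002  2.093 ] F [0.1156 0.4775 0.1419] w 0.09425240000275416
q [ 0.7282 -0.0707  1.5792 -0.      1.6323  0.206 ]
delta mm [-241.3   70.3   60.5] rz 0.4174
```

carry_out:
  deltas: "-32 9 5 0 0 0.06 0; -64 18 10 0 0 0.12 0; -96 28 15 0 0 0.18 0; -128 37 20 0 0 0.25 0; -160 47 30 0 0 0.31 0; -192 56 40 0 0 0.37 0; -220 64 50 0 0 0.417 0; -241 70 60 0 0 0.417 0"

```text
time: 2.83
tool_pos: [0.4983, 0.1835, 0.1201]
ee_rot: [3.141, 0.0, 1.677]
wrist_force: [-0.1, 0.8, -0.6]
width: 0.0937
```

```bash
python3 - <<'E'
from fit import *
s=snap('top','top1.png');s=snap('side','side1.png');
st(); rel(dock(-285,0,25),DY+np.pi)
E
```

```text
t 2.93 pos [0.4973 0.1828 0.1182] dock [-284.4    0.   118.2] rot [-3.1381  0.0014  1.6764] F [ 0.1093  0.4746 -0.3755] w 0.09427780144325613
q [ 0.2458  0.0791  1.5534 -0.0009  1.5127  0.1402]
delta mm [ 0.6 -0.  93.2] rz 0.0009
```

View pics/side1.png

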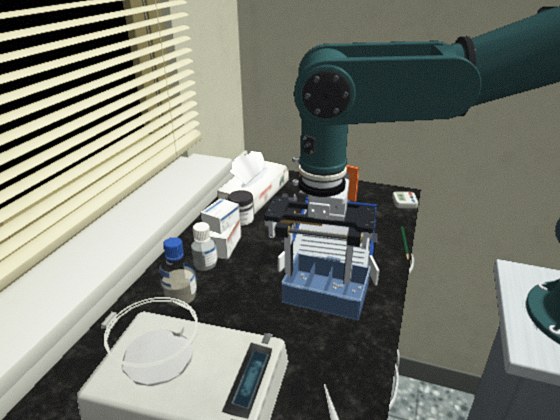

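View pics/top1.png

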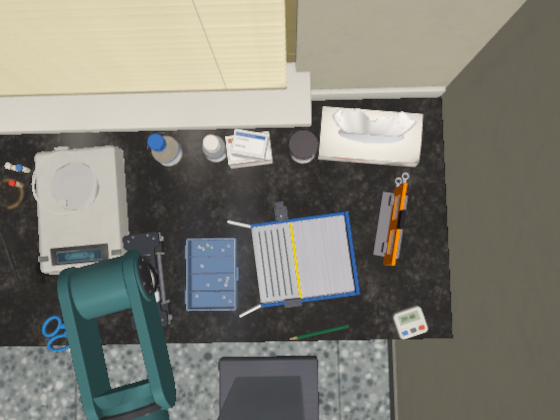

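carry_out:
  deltas: "0 0 20 0 0 0 0; 0 0 45 0 0 0 0; 0 0 70 0 0 0 0; 0 0 90 0 0 0 0; 0 0 93 0 0 0 0; -5 0 93 0 0 0 0; -12 0 93 0 0 0 0; -18 0 93 0 0 0 0"

```text
time: 3.6
tool_pos: [0.5, 0.1676, 0.0297]
ee_rot: [3.138, -0.0, 1.681]
wrist_force: [0.1, -0.1, -0.6]
width: 0.0943
```

carry_out:
  deltas: "-6 0 0 0 0 0 0; -12 0 0 0 0 0 0; -18 0 0 0 0 0 0; -24 0 0 0 0 0 0; -30 0 0 0 0 0 0; -36 0 0 0 0 0 0; -42 0 0 0 0 0 0; -48 0 0 0 0 0 0"

```text
time: 4.27
tool_pos: [0.5044, 0.1198, 0.028]
ee_rot: [3.14, -0.001, 1.681]
wrist_force: [0.1, 3.7, 2.8]
width: 0.0941
```

```bash
python3 - <<'E'
from fit import *
s=snap('top','top2.png')
st(); rel(dock(-150,0,25),DY+np.pi)
for t in ['sample_box']:
  for d in robot.place_of(s,t)[:2]: print(t,todock(w(s,d['at'])),d['p'])
E
```

```text
t 4.32 pos [0.5045 0.1184 0.0278] dock [-219.5    0.5   27.8] rot [3.1405 0.0012 1.6804] F [0.2229 2.2855 1.5381] w 0.09405264837181729
q [ 0.1218  0.1223  1.6955 -0.0012  1.3227  0.0125]
delta mm [-69.5  -0.8   2.8] rz 0.0048
sample_box [-151.1463   -1.5157   -0.3899] 0.63
```

View pics/top2.png

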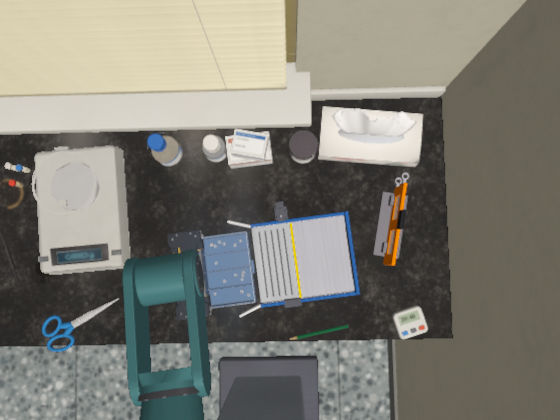

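carry_out:
  deltas: "-8 0 0 0 0 0.005 0; -16 0 0 0 0 0.005 0; -24 0 0 0 0 0.005 0; -32 0 0 0 0 0.005 0; -40 0 0 0 0 0.005 0; -48 -1 0 0 0 0.005 0; -56 -1 0 0 0 0.005 0; -64 -1 0 0 0 0.005 0"

```text
time: 5.03
tool_pos: [0.5093, 0.0551, 0.0269]
ee_rot: [-3.14, 0.0, 1.675]
wrist_force: [-0.0, 3.4, -0.7]
width: 0.0939
```

carry_out:
  deltas: "-7 0 0 0 0 0 0; -14 0 0 0 0 0 0; -21 0 0 0 0 0 0; -28 0 0 0 0 0 0; -35 0 0 0 0 0 0; -42 0 0 0 0 0 0; -49 0 -1 0 0 0 0; -56 0 -2 0 0 0 0"

```text
time: 5.7
tool_pos: [0.5158, 0.0004, 0.0297]
ee_rot: [3.141, -0.001, 1.676]
wrist_force: [-0.9, 7.1, 2.7]
width: 0.0938
```

```bash
python3 - <<'E'
from fit import *
s=snap('top','top3.png'); s2=snap('side','side3.png')
st(); rel(dock(-50,0,40),DY+np.pi)
for q in(s,s2):
  for d in robot.place_of(q,'sample_box')[:2]: print(todock(w(q,d['at'])),d['p'])
E
```

```text
t 5.8 pos [ 0.5162 -0.0007  0.0301] dock [-99.9  -0.3  30.1] rot [3.1408 0.0009 1.6747] F [0.5377 0.6765 1.1209] w 0.09402683411351899
q [-0.1108  0.1157  1.6978 -0.0007  1.3272 -0.2145]
delta mm [-49.9   0.4  -9.9] rz -0.0009
[-19.7028  -2.2095  19.2663] 0.8
[-24.1247  -4.4221  26.8401] 0.71
```

View pics/top3.png

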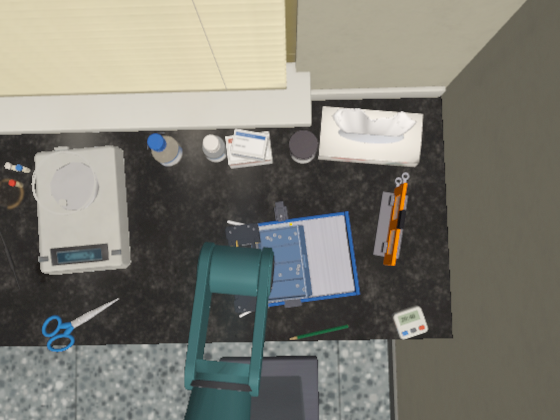

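View pics/side3.png

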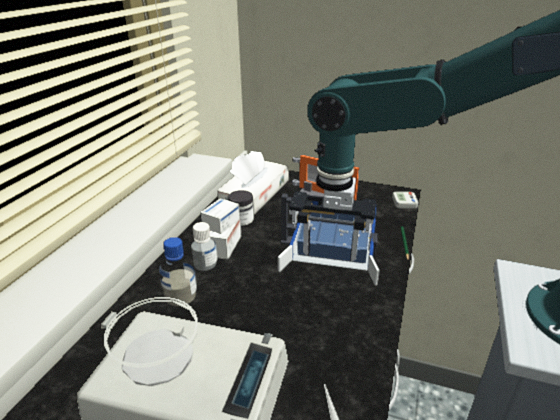

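carry_out:
  deltas: "-5 0 -3 0 0 0 0; -10 0 -6 0 0 0 0; -15 0 -9 0 0 0 0; -20 0 -12 0 0 0 0; -25 0 -15 0 0 0 0; -30 0 -18 0 0 0 0; -35 0 -20 0 0 0 0; -40 0 -20 0 0 0 0"

```text
time: 6.57
tool_pos: [0.5208, -0.0402, 0.0507]
ee_rot: [3.139, 0.001, 1.676]
wrist_force: [-0.8, 2.9, 1.3]
width: 0.0942
```

```bash
python3 - <<'E'
from fit import *
s2=snap('side','side4.png')
st(); rel(dock(-20,0,52),DY+np.pi)
for q in(s2,):
  for d in robot.place_of(q,'sample_box')[:2]: print(todock(w(q,d['at'])),d['p'])
E
```

```text
t 6.62 pos [ 0.5207 -0.0413  0.0502] dock [-59.   -0.2  50.2] rot [3.1401 0.0025 1.6752] F [-0.3473 -0.9904  0.4894] w 0.0938823708464036
q [-0.1864  0.1088  1.6622 -0.002   1.3685 -0.2904]
delta mm [-39.    0.2  -1.8] rz -0.0004
[ 4.1264 -3.6317 27.6347] 0.82
```

View pics/side4.png

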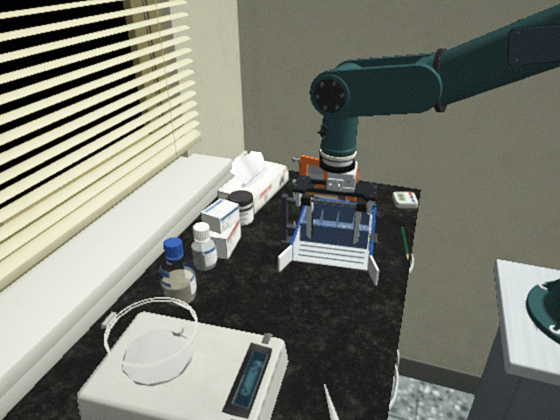

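carry_out:
  deltas: "-6 0 0 0 0 0 0; -12 0 0 0 0 0 0; -18 0 0 0 0 0 0; -24 0 0 0 0 0 0; -30 0 0 0 0 0 0; -36 0 0 0 0 0 0; -42 0 0 0 0 0 0; -47 0 0 0 0 0 0"

```text
time: 7.33
tool_pos: [0.5249, -0.0867, 0.0494]
ee_rot: [-3.141, -0.0, 1.676]
wrist_force: [-0.3, 1.7, -1.7]
width: 0.094
```

```bash
python3 - <<'E'
from fit import *
s2=snap('side','side5.png'); s=snap('top','top5.png')
st(); rel(dock(2,0,50),DY+np.pi)
for q in(s2,s):
  for d in robot.place_of(q,'sample_box')[:2]: print(todock(w(q,d['at'])),d['p'])
E
```

```text
t 7.43 pos [ 0.5251 -0.0874  0.0497] dock [-12.7  -0.5  49.7] rot [3.1412 0.0013 1.6748] F [-0.0447 -0.1871  0.0088] w 0.09401820267518586
q [-0.2707  0.1318  1.6377 -0.0011  1.3712 -0.3744]
delta mm [-14.7   0.5  -0.3] rz -0.0008
[48.1244 -4.2944 24.6432] 0.63
[54.5628 -0.3313 20.6305] 0.78
```

View pics/side5.png

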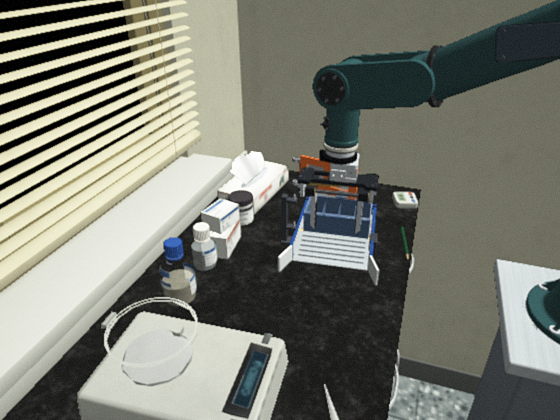

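View pics/top5.png

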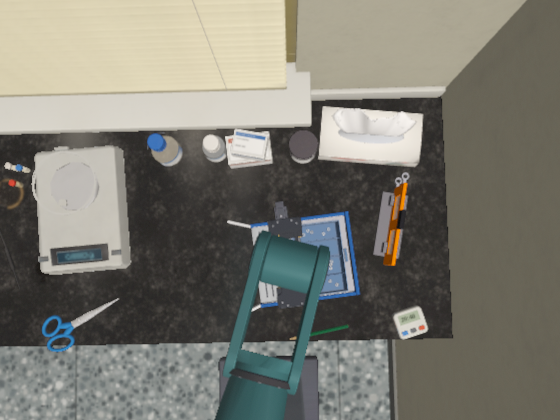

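carry_out:
  deltas: "-3 0 0 0 0 0 0; -6 0 0 0 0 0 0; -9 0 0 0 0 0 0; -12 0 0 0 0 0 0; -14 0 0 0 0 0 0; -16 0 0 0 0 0 0; -17 0 0 0 0 0 0; -18 0 0 0 0 0 0"

```text
time: 8.2
tool_pos: [0.5266, -0.104, 0.0493]
ee_rot: [-3.141, -0.0, 1.676]
wrist_force: [-0.3, 1.4, -1.3]
width: 0.0942
```

```bash
python3 - <<'E'
from fit import *
s2=snap('side','side6.png'); s=snap('top','top6.png')
st(); rel(dock(2,0,50),DY+np.pi)
for q in(s2,s):
  for d in robot.place_of(q,'sample_box')[:2]: print(todock(w(q,d['at'])),d['p'])
W=cloud(s); D=R.from_euler('z',-DY).apply((W.reshape(-1,3)-DO))*1e3
P=D[(abs(D[:,1])<70)&(D[:,0]>70)&(D[:,0]<120)&(D[:,2]>50)&(D[:,2]<95)]
print(len(P),np.median(P,0)); A=np.c_[P[:,:2],np.ones(len(P))]; print(np.linalg.lstsq(A,P[:,2],rcond=None)[0])
E
```

```text
t 8.3 pos [ 0.5267 -0.1042  0.0494] dock [ 4.1 -0.8 49.4] rot [-3.1414  0.0002  1.6757] F [0.8106 1.3962 0.5328] w 0.09376293029042297
q [-0.3007  0.1423  1.6264 -0.0003  1.373  -0.4055]
delta mm [ 2.1  0.8 -0.6] rz 0.0001
[234.8302  55.7181   9.2895] 0.71
[70.4947 -2.0346 24.112 ] 0.63
24 [104.7897  -2.9595  53.6011]
[-0.0376 -0.0147 57.8891]
```

View pics/side6.png

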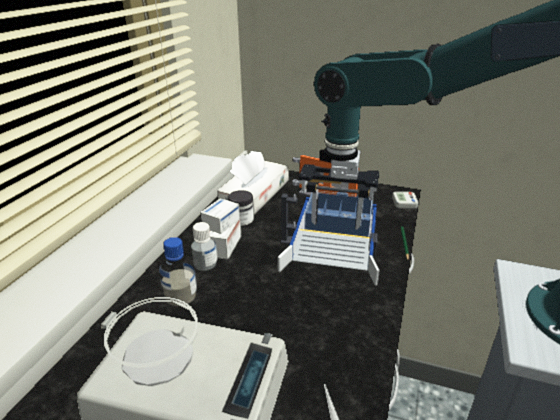

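carry_out:
  deltas: "8 0 0 0 0 0 0; 16 0 0 0 0 0 0; 24 0 -5 0 0 0 0; 30 0 -30 0 0 0 0; 35 0 -60 0 0 0 0; 35 0 -90 0 0 0 0; 35 0 -120 0 0 0 0; 35 0 -150 0 0 0 0"

```text
time: 9.07
tool_pos: [0.5229, -0.0681, 0.2016]
ee_rot: [3.141, 0.0, 1.677]
wrist_force: [0.9, 0.4, 1.6]
width: 0.094
```

```bash
cat >> fit.py <<'E'
GY=-.1706; GO=np.array([.6074,-.328,.008])
E
python3 - <<'E'
from fit import *
st(); rel([GO[0],GO[1],.2],np.pi+GY)
E
```

```text
t 9.07 pos [ 0.5229 -0.0681  0.2016] dock [-32.2  -0.8 201.6] rot [3.1406 0.0004 1.6769] F [0.8501 0.4101 1.6163] w 0.0939589901153636
q [-0.237   0.0365  1.4318 -0.0001  1.6722 -0.3431]
delta mm [-267.4   56.5    1.6] rz -1.2941
```

carry_out:
  deltas: "-15 4 -5 0 0 -0.09 0; -32 7 -10 0 0 -0.18 0; -49 10 -15 0 0 -0.27 0; -66 14 -20 0 0 -0.36 0; -83 18 -20 0 0 -0.45 0; -100 21 -20 0 0 -0.54 0; -117 24 -20 0 0 -0.63 0; -134 28 -20 0 0 -0.72 0"

```text
time: 9.73
tool_pos: [0.5653, -0.1994, 0.2203]
ee_rot: [3.141, 0.001, 2.401]
wrist_force: [0.2, -0.1, -0.6]
width: 0.094
```

```bash
python3 - <<'E'
from fit import *
st(); rel([GO[0],GO[1],.2],np.pi+GY)
E
```

```text
t 9.73 pos [ 0.5653 -0.1994  0.2203] dock [102.9  27.7 220.3] rot [3.1413 0.001  2.401 ] F [ 0.2493 -0.0828 -0.603 ] w 0.09404302530732361
q [-0.4337  0.1951  1.2204 -0.0001  1.7251 -1.2639]
delta mm [-117.8  -66.5   20.3] rz -0.57
```

carry_out:
  deltas: "-15 -8 0 0 0 -0.075 0; -30 -17 0 0 0 -0.15 0; -45 -26 0 0 0 -0.225 0; -60 -34 0 0 0 -0.3 0; -75 -43 0 0 0 -0.375 0; -90 -51 0 0 0 -0.45 0; -105 -60 0 0 0 -0.525 0; -118 -66 0 0 0 -0.57 0"

```text
time: 10.4
tool_pos: [0.6073, -0.3283, 0.22]
ee_rot: [-3.141, 0.0, 2.969]
wrist_force: [0.3, 0.2, 0.4]
width: 0.0936
```

```bash
python3 - <<'E'
from fit import *
s=snap('top','top7.png');s2=snap('side','side7.png')
st(); rel([GO[0],GO[1],.111],np.pi+GY)
np.savez('t7.npz',**{k:np.array(v) for k,v in s.items()});np.savez('s7.npz',**{k:np.array(v) for k,v in s2.items()})
for q in(s,s2):
 for t in ['sample_box','gate_grip','knuckle_upper','gate']:
  for d in robot.place_of(q,t)[:1]: p=w(q,d['at']);print(t,p,todock(p),d['p'])
im=cv2.imread('pics/side7.png')[130:280,250:450];cv2.imwrite('pics/side7z.png',cv2.resize(im,None,fx=4,fy=4,interpolation=cv2.INTER_CUBIC))
E
```

```text
t 10.5 pos [ 0.6072 -0.329   0.2189] dock [236.1  55.8 218.9] rot [-3.1412 -0.0003  2.9642] F [ 0.5751 -0.1776 -0.1262] w 0.09427856222921495
q [-0.5783  0.4089  0.9533 -0.0005  1.7796 -1.9719]
delta mm [ -0.    1.  107.9] rz -0.0068
sample_box [ 0.7908  0.1926 -0.0037] [-263.4359  292.9714   -3.6755] 0.71
gate_grip [ 0.6086 -0.3273  0.1277] [234.569   57.3977 127.7246] 0.75
knuckle_upper [ 0.7088 -0.3449  0.0892] [262.5998 155.1664  89.2429] 0.58
gate [ 0.6118 -0.3282  0.0069] [235.8382  60.4443   6.9495] 0.71
sample_box [ 0.5306 -0.172   0.0234] [72.0111 -3.9542 23.3667] 0.87
gate_grip [ 0.6121 -0.3253  0.1332] [232.9988  61.0605 133.2422] 0.67
knuckle_upper [ 0.7031 -0.3486  0.0905] [265.6078 149.0868  90.5222] 0.9
gate [ 0.6045 -0.3269  0.012 ] [233.7557  53.3338  11.9561] 0.87
```

View pics/side7z.png

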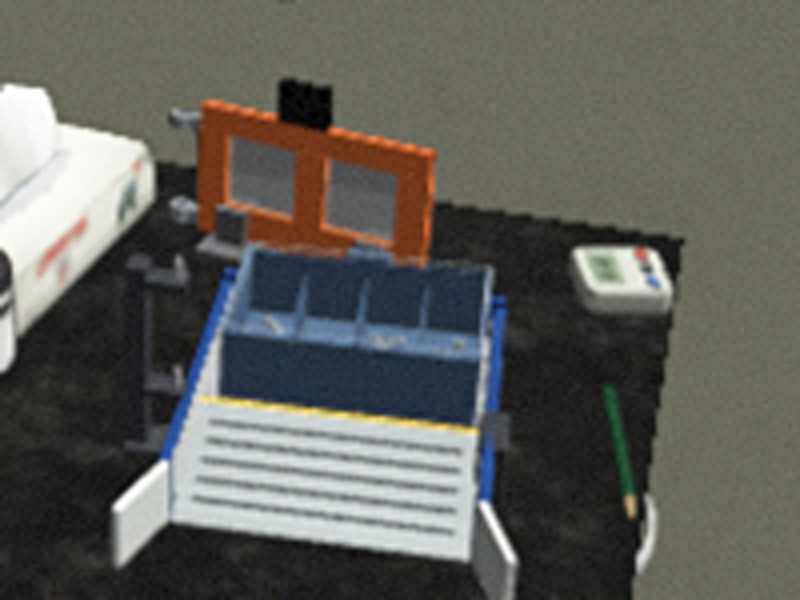

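View pics/top7.png

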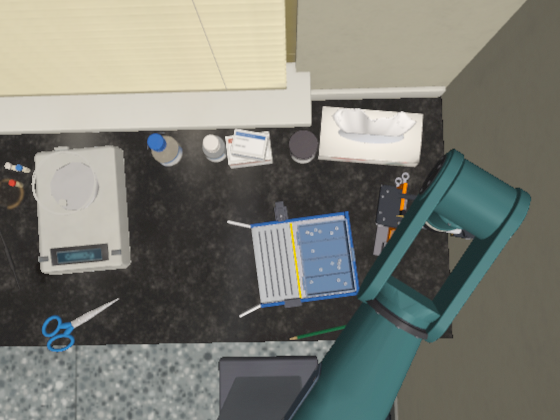

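```bash
python3 - <<'E'
from fit import *
for f in('t7','s7'):
    s=dict(np.load(f+'.npz'));W=cloud(s); D=R.from_euler('z',-DY).apply((W.reshape(-1,3)-DO))*1e3
    for x in range(0,136,8):
        P=D[(abs(D[:,1])<78)&(D[:,0]>x)&(D[:,0]<x+8)&(D[:,2]>10)&(D[:,2]<100)]
        if len(P): print(f,x,len(P),np.percentile(P[:,2],[5,50,90,100]).round(0))
    P=D[(abs(D[:,1])<85)&(D[:,0]>-10)&(D[:,0]<140)&(D[:,2]>62)&(D[:,2]<90)]
    print(f,P.min(0),P.max(0),cv2.minAreaRect(P[:,:2].astype(np.float32)))
    A=np.c_[P[:,:2],np.ones(len(P))]; print(np.linalg.lstsq(A,P[:,2],rcond=None)[0])
E
```

```text
t7 0 232 [16. 23. 29. 32.]
t7 8 270 [15. 21. 73. 83.]
t7 16 210 [17. 22. 73. 78.]
t7 24 240 [17. 21. 26. 74.]
t7 32 236 [17. 21. 25. 79.]
t7 40 238 [17. 21. 31. 74.]
t7 48 236 [17. 21. 27. 75.]
t7 56 241 [17. 21. 26. 72.]
t7 64 244 [17. 21. 25. 76.]
t7 72 234 [17. 21. 26. 76.]
t7 80 241 [17. 21. 28. 76.]
t7 88 241 [17. 21. 26. 76.]
t7 96 240 [17. 21. 28. 76.]
t7 104 231 [17. 21. 26. 72.]
t7 112 244 [17. 21. 25. 75.]
t7 120 337 [19. 53. 74. 78.]
t7 128 172 [42. 46. 70. 78.]
t7 [ 10.349  -83.1648  62.7227] [131.6788  77.317   82.5353] ((71.03761291503906, -2.9124984741210938), (121.303955078125, 160.39999389648438), 0.055544521659612656)
[-0.0109 -0.0015 72.4816]
s7 0 79 [25. 26. 27. 29.]
s7 8 412 [23. 48. 70. 75.]
s7 16 732 [21. 45. 65. 75.]
s7 24 4 [65. 71. 73. 74.]
s7 32 3 [68. 72. 73. 73.]
s7 40 8 [53. 63. 70. 71.]
s7 48 8 [51. 60. 74. 76.]
s7 56 10 [46. 55. 68. 72.]
s7 64 9 [49. 54. 74. 75.]
s7 72 16 [37. 54. 66. 70.]
s7 80 20 [29. 49. 70. 73.]
s7 88 30 [22. 37. 63. 74.]
s7 96 66 [19. 22. 51. 74.]
s7 104 88 [20. 23. 50. 74.]
s7 112 104 [19. 22. 56. 68.]
s7 120 907 [22. 46. 66. 75.]
s7 128 32 [34. 63. 72. 73.]
s7 [ 10.2539 -82.477   62.0256] [135.4324  77.8915  76.0533] ((72.87422943115234, -2.2813339233398438), (160.38388061523438, 125.10413360595703), 89.92558288574219)
[-0.0064 -0.0032 68.5347]
```

```bash
python3 - <<'E'
from fit import *
G=R.from_euler('z',-1.7414)
for f in('top0','side0','t7','s7'):
    s=dict(np.load(f+'.npz'));W=cloud(s); D=G.inv().apply((W.reshape(-1,3)-GO))*1e3
    for lo,hi,n in((60,104,'panel'),(100,110,'topedge'),(112,140,'tab')):
        m=(abs(D[:,0])<14)&(abs(D[:,1])<(20 if n=='tab' else 95))&(D[:,2]>lo)&(D[:,2]<hi); P=D[m]
        if len(P)<8: print(f,n,len(P)); continue
        k=np.polyfit(P[:,1],P[:,0],1) ; print(f,n,len(P),'x med',np.median(P[:,0]).round(2),np.percentile(P[:,0],[5,95]).round(1),'slope',k.round(4),'y',P[:,1].min().round(1),P[:,1].max().round(1),'z',P[:,2].max().round(1))
# colour centroid of tab/ panel top in top0
E
cp pics/top0.png /tmp/a.png; python3 - <<'E'
import cv2
im=cv2.imread('pics/top0.png')[165:275,360:430];cv2.imwrite('pics/gz.png',cv2.resize(im,None,fx=5,fy=5,interpolation=cv2.INTER_CUBIC))
E
```

```text
top0 panel 317 x med -5.31 [-7.6  1.1] slope [ 0.0193 -4.6801] y -93.4 94.9 z 104.0
top0 topedge 251 x med -3.09 [-7.1  1.4] slope [ 0.0161 -2.8627] y -94.9 81.8 z 110.0
top0 tab 130 x med -4.38 [-7.5  2. ] slope [ 0.0079 -3.8008] y -19.8 19.5 z 139.3
side0 panel 818 x med -3.92 [-7.9  0.3] slope [ 0.0199 -3.6889] y -94.5 94.8 z 104.0
side0 topedge 171 x med -4.18 [-7.8  1.5] slope [ 0.0134 -3.7916] y -94.4 81.0 z 109.6
side0 tab 128 x med -5.51 [-9.  -0.5] slope [-0.0013 -5.0392] y -19.5 19.4 z 137.3
t7 panel 79 x med -3.87 [-6.6  2.4] slope [ 0.0205 -4.0909] y -23.7 94.9 z 103.9
t7 topedge 79 x med -1.85 [-5.2  1.8] slope [ 0.0125 -2.2721] y 19.2 81.4 z 110.0
t7 tab 35 x med -4.03 [-7.4  1.9] slope [ 0.0504 -4.3109] y 7.1 19.9 z 138.3
s7 panel 815 x med -3.77 [-7.9  0.2] slope [ 0.0195 -3.6696] y -94.9 94.1 z 104.0
s7 topedge 172 x med -3.84 [-8.9  1.3] slope [ 0.0158 -3.763 ] y -94.9 80.3 z 109.5
s7 tab 122 x med -5.42 [-9.2  0.7] slope [ 0.0143 -5.0854] y -19.2 19.7 z 138.6
```

View pics/gz.png

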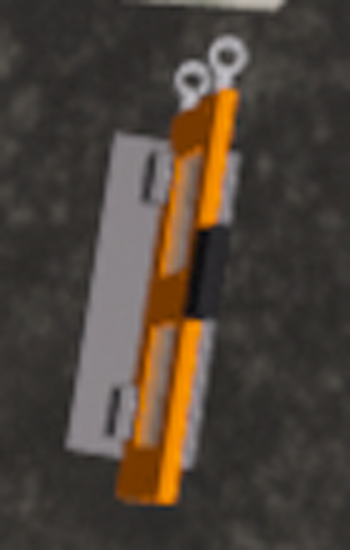

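carry_out:
  deltas: "0 0 15 0 0 0.012 0; 0 0 30 0 0 0.012 0; 0 1 45 0 0 0.012 0; 0 1 60 0 0 0.012 0; 0 1 75 0 0 0.012 0; 0 1 88 0 0 0.012 0; 0 1 100 0 0 0.012 0; 0 1 108 0 0 0.012 0"

```text
time: 11.57
tool_pos: [0.6066, -0.3265, 0.1098]
ee_rot: [3.141, -0.002, 2.954]
wrist_force: [-0.1, 0.3, 0.3]
width: 0.0939
```

```bash
sed -i 's/^GY=.*/GY=-.19; GO=np.array([.6074,-.328,.008])/' fit.py; python3 - <<'E'
from fit import *
s=snap('side','side8.png')
im=cv2.imread('pics/side8.png')[110:260,270:420];cv2.imwrite('pics/side8z.png',cv2.resize(im,None,fx=4,fy=4,interpolation=cv2.INTER_CUBIC))
st(); rel([GO[0],GO[1],.111],np.pi+GY)
E
```

```text
t 11.62 pos [ 0.6059 -0.3261  0.1081] dock [233.2  54.8 108.1] rot [ 3.1398 -0.0041  2.9538] F [-0.3831  0.6528 -1.6228] w 0.09406427681644866
q [-0.5762  0.4314  1.1414  0.0001  1.5732 -1.9592]
delta mm [-1.8 -1.6 -2.9] rz 0.0023
```

View pics/side8z.png

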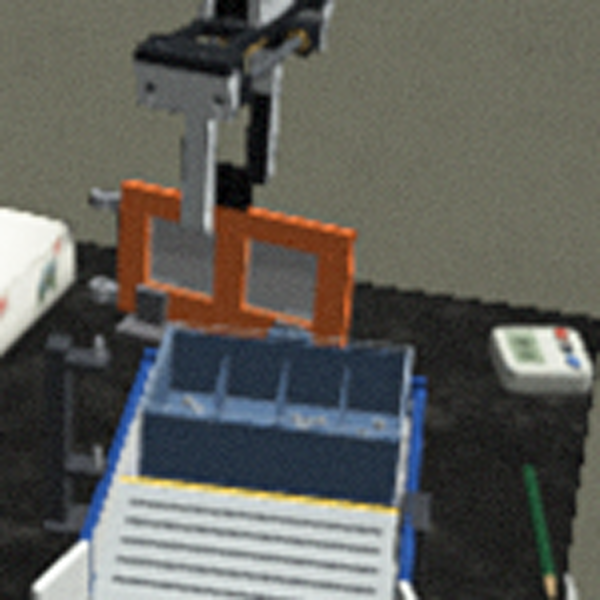

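carry_out:
  deltas: "-1 -1 -1 0 0 0 0; -1 -1 -1 0 0 0 0; -1 -1 -1 0 0 0 0.4; -1 -1 -1 0 0 0 0.7; -1 -1 -1 0 0 0 0.85; -1 -1 -1 0 0 0 1; -1 -1 -1 0 0 0 1; -1 -1 -1 0 0 0 1"

```text
time: 12.28
tool_pos: [0.6079, -0.3282, 0.1126]
ee_rot: [3.142, 0.0, 2.954]
wrist_force: [-0.2, -0.1, -0.4]
width: 0.0572
```

carry_out:
  deltas: "0 0 0 0 0 0 1; 0 0 0 0 0 0 1; 0 0 0 0 0 0 1; 0 0 0 0 0 0 1; 0 0 -2 0 0 0 1; 0 0 -4 0 0 0 1; 0 0 -7 0 0 0 1; 0 0 -10 0 0 0 1"

```text
time: 12.95
tool_pos: [0.6078, -0.3274, 0.1222]
ee_rot: [3.14, -0.001, 2.954]
wrist_force: [0.4, 1.0, -3.2]
width: 0.0098
```

```bash
python3 - <<'E'
from fit import *
st()
E
```

```text
t 12.95 pos [ 0.6078 -0.3274  0.1222] dock [234.6  56.6 122.2] rot [ 3.1399 -0.0008  2.9541] F [ 0.4411  0.9642 -3.1726] w 0.009753729217790627
q [-0.5768  0.4279  1.118   0.0013  1.597  -1.9601]
```

carry_out:
  deltas: "0 0 -12 0 0 0 1; 0 0 -28 0 0 0 1; 0 0 -45 0 0 0 1; 0 0 -63 0 0 0 1; 0 0 -82 0 0 0 1; 0 0 -101 0 0 0 1; 0 0 -119 0 0 0 1; 0 0 -135 0 0 0 1"

```text
time: 13.62
tool_pos: [0.6078, -0.3285, 0.26]
ee_rot: [-3.14, 0.002, 2.954]
wrist_force: [0.3, -0.6, -1.8]
width: 0.0102
```

```bash
python3 - <<'E'
from fit import *
s=snap('side','side9.png')
st(); rel(dock(-55,0,258),DY+np.pi/2+np.pi)
W=cloud(s); o=robot.get_obs()
yaw=o['ee_rot'][2]-np.pi # gate y dir = -tool x
G=R.from_euler('z',yaw-np.pi/2); D=G.inv().apply(W.reshape(-1,3)-o['tool_pos'])*1e3
m=(abs(D[:,0])<14)&(D[:,1]>-115)&(D[:,1]<84)&(D[:,2]<0)&(D[:,2]>-112);P=D[m]
k=np.polyfit(P[:,1],P[:,0],1);print(len(P),k,P[:,1].min(),P[:,1].max(),P[:,2].min())
print(np.linalg.lstsq(np.c_[P[:,1:],np.ones(len(P))],P[:,0],rcond=None)[0])
for b in range(-112,-96,2): print(b,((P[:,2]>b)&(P[:,2]<b+2)).sum(),end=' ')
E
```

```text
t 13.67 pos [ 0.6087 -0.3291  0.2641] dock [236.4  57.3 264.1] rot [-3.138   0.0078  2.9535] F [-0.2897  0.8935  0.6752] w 0.009670278481892865
q [-0.5773  0.4109  0.8619 -0.0004  1.8603 -1.9601]
delta mm [139.  262.4   6.1] rz -0.2929
2300 [ 0.0007 -1.7456] -98.89704275245101 83.80561767853969 -111.99901924852043
[ 0.0007  0.0036 -1.5349]
-112 41 -110 39 -108 32 -106 46 -104 43 -102 41 -100 43 -98 40
```

View pics/side9.png

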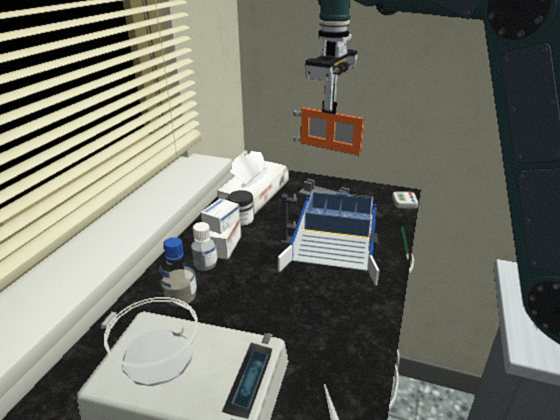

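carry_out:
  deltas: "6 11 0 0 0 -0.015 1; 14 26 0 0 0 -0.03 1; 23 44 0 0 0 -0.05 1; 33 62 0 0 0 -0.07 1; 43 81 0 0 0 -0.09 1; 53 100 0 0 0 -0.11 1; 63 118 0 0 0 -0.13 1; 72 136 0 0 0 -0.15 1"

```text
time: 14.33
tool_pos: [0.5618, -0.1803, 0.2576]
ee_rot: [-3.141, 0.0, 3.105]
wrist_force: [1.1, 0.0, -0.9]
width: 0.0095
```

carry_out:
  deltas: "7 16 0 0 0 -0.02 1; 15 35 0 0 0 -0.04 1; 23 53 0 0 0 -0.06 1; 31 71 0 0 0 -0.08 1; 37 87 0 0 0 -0.1 1; 42 102 0 0 0 -0.12 1; 46 112 0 0 0 -0.135 1; 48 116 0 0 0 -0.143 1"

```text
time: 15.0
tool_pos: [0.5185, -0.0622, 0.2579]
ee_rot: [-3.142, 0.001, -3.034]
wrist_force: [0.4, -0.3, -1.2]
width: 0.0099
```

```bash
python3 - <<'E'
from fit import *
o=robot.get_obs(); st()
s=snap('side','side10.png'); t=snap('top','top10.png')
st(); rel(dock(-55,0,258),DY+np.pi/2+np.pi)
E
```

```text
t 15.0 pos [ 0.5185 -0.0622  0.2579] dock [-38.5  -4.5 257.9] rot [-3.1415  0.0007 -3.0343] F [ 0.4113 -0.3069 -1.1756] w 0.00985894215535048
q [-0.2282  0.0202  1.338   0.0002  1.7827 -1.9062]
t 15.1 pos [ 0.5188 -0.0631  0.2578] dock [-37.5  -4.3 257.8] rot [-3.1411  0.0006 -3.0356] F [-0.2068  0.1303 -0.4954] w 0.010129328163087422
q [-0.2294  0.0211  1.3373 -0.0003  1.7824 -1.9063]
delta mm [-4.4 17.4 -0.2] rz 0.0012
```

View pics/side10.png

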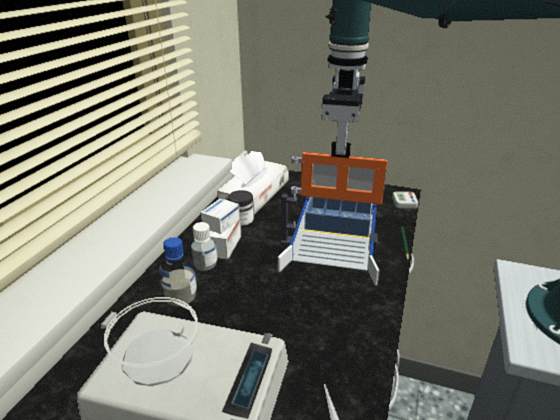

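View pics/top10.png

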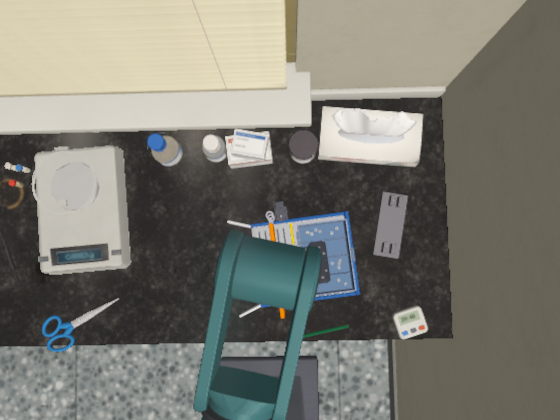

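carry_out:
  deltas: "-2 8 0 0 0 0 1; -4 17 0 0 0 0 1; -4 17 10 0 0 0 1; -4 17 25 0 0 0 1; -4 17 40 0 0 0 1; -4 17 56 0 0 0 1; -4 17 72 0 0 0 1; -4 17 82 0 0 0 1"

```text
time: 15.77
tool_pos: [0.5201, -0.046, 0.1725]
ee_rot: [3.141, -0.004, -3.037]
wrist_force: [0.1, -0.3, -1.7]
width: 0.0099
```

```bash
python3 - <<'E'
from fit import *
s=snap('side','side11.png'); t=snap('top','top11.png')
st(); rel(dock(-16,0,175.5),DY+np.pi/2+np.pi)
np.savez('t11.npz',**{k:np.array(v) for k,v in t.items()});np.savez('s11.npz',**{k:np.array(v) for k,v in s.items()})
for n,q in(('side',s),('top',t)):
 for th in ['pin_upper','pin_lower','knuckle_upper','knuckle_lower','gate_grip','gate','gate_rest']:
  for d in robot.place_of(q,th)[:2]: p=w(q,d['at']);print(n,th,todock(p).round(1),round(d['p'],2))
im=cv2.imread('pics/side11.png')[130:280,260:410];cv2.imwrite('pics/side11z.png',cv2.resize(im,None,fx=4,fy=4,interpolation=cv2.INTER_CUBIC))
im=cv2.imread('pics/top11.png')[190:310,220:370];cv2.imwrite('pics/top11z.png',cv2.resize(im,None,fx=4,fy=4,interpolation=cv2.INTER_CUBIC))
E
```

```text
t 15.87 pos [ 0.5196 -0.0459  0.1723] dock [-54.6  -1.7 172.3] rot [ 3.14   -0.0054 -3.0366] F [ 0.0971  0.0406 -1.4369] w 0.009512230830108626
q [-0.1968  0.0374  1.4889 -0.0001  1.6211 -1.8726]
delta mm [ -1.7 -38.6  -3.2] rz 0.0002
side pin_upper [-17.3  94.2 122.6] 0.76
side pin_lower [-12.6  90.3  53.3] 0.91
side knuckle_upper [-48.7  92.6 140.8] 0.92
side knuckle_upper [-51.2   2.5 183.5] 0.33
side knuckle_lower [-56.3  97.   68.1] 0.91
side gate_grip [-52.2   1.9 182.7] 0.81
side gate [-54.9  -3.9  61.8] 0.94
side gate_rest [-15.8 -93.6  43.6] 0.6
top pin_upper [-13.5  94.7 123.2] 0.63
top pin_lower [-20.1 100.6  48.8] 0.59
top knuckle_upper [-54.  102.  136.9] 0.47
top knuckle_lower [-58.6  92.4  62.4] 0.54
top gate_rest [-13.5 -97.9  45.3] 0.87
```

View pics/side11z.png

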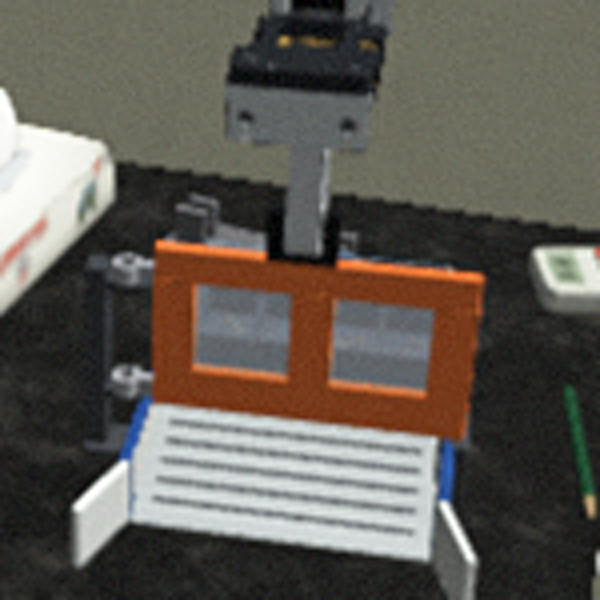

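View pics/top11z.png

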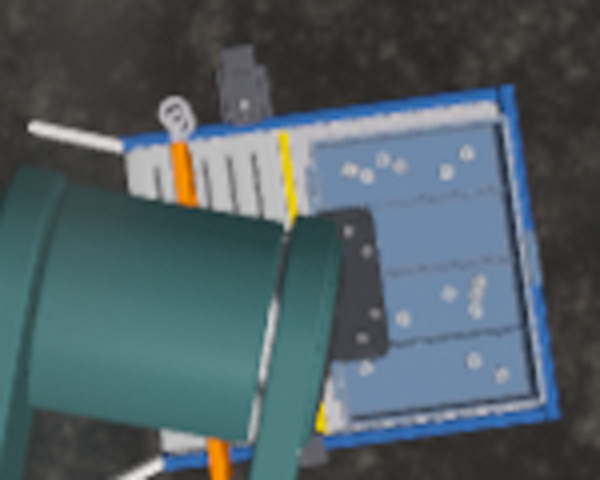

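```bash
python3 - <<'E'
from fit import *
s=dict(np.load('s11.npz'));W=cloud(s);D=(R.from_euler('z',-DY).apply(W.reshape(-1,3)-DO)*1e3)
hsv=cv2.cvtColor(s['pixels'],cv2.COLOR_RGB2HSV).reshape(-1,3).astype(int)
og=(hsv[:,0]<18)&(hsv[:,1]>150)&(hsv[:,2]>80)&(abs(D[:,0]+55)<20)
P=D[og];print(len(P),P.min(0),P.max(0)); print(np.percentile(P[:,2],[1,5,50,95,99]),np.percentile(P[:,1],[1,5,95,99]))
for a,b in((-95,-60),(-20,20),(50,80)):
    Q=P[(P[:,1]>a)&(P[:,1]<b)];print(a,b,np.percentile(Q[:,2],[1,50,99]),np.median(Q[:,0]))
print(np.linalg.lstsq(np.c_[P[:,1:],np.ones(len(P))],P[:,0],rcond=None)[0])
E
```

```text
2143 [-61.4922 -98.6556  62.0728] [-47.0737  80.5652 168.5569]
[ 63.96    67.1771 117.3318 165.1361 166.7497] [-97.4189 -92.9623  73.5805  79.005 ]
-95 -60 [ 63.9826 117.9614 166.8721] -56.745031077984116
-20 20 [ 64.5114 114.487  163.5164] -56.62593858738555
50 80 [ 64.5514 118.6909 166.8153] -56.63666647531754
[  0.0007   0.0064 -57.4329]
```

```bash
python3 - <<'E'
from fit import *
def crop(f,a,b,c,d,k,o):
    im=cv2.cvtColor(np.load(f)['pixels'],cv2.COLOR_RGB2BGR)[a:b,c:d];return cv2.resize(im,None,fx=k,fy=k,interpolation=cv2.INTER_CUBIC)
A=crop('t11.npz',195,230,250,300,8,0); B=crop('s7.npz',185,245,275,305,8,0);C=crop('s11.npz',185,245,275,305,8,0)
cv2.imwrite('pics/z1.png',A)
cv2.imwrite('pics/z2.png',np.hstack([B,C]))
s=dict(np.load('t11.npz'));K=s['camera_matrix']
def pr(s,P): return cv2.projectPoints(np.array(P,float),s['rvec'],s['tvec'],s['camera_matrix'],None)[0].reshape(-1,2)
def show(f,pts):
    s=dict(np.load(f)); print(f,pr(s,[dock(*p) for p in pts]).round(1).tolist())
show('t11.npz',[(-16,98,135),(-16,98,60),(-52.6,97,63+92),(-52.6,97,63+17)])
show('s7.npz',[(-16,98,135),(-16,98,122),(-16,98,60),(-16,98,47)])
show('s11.npz',[(-52.6,97,63+92),(-52.6,97,143),(-52.6,97,63+17),(-52.6,97,68)])
E
```

```text
t11.npz [[281.2, 215.2], [281.7, 217.7], [263.6, 217.2], [265.2, 219.6]]
s7.npz [[293.7, 193.7], [293.7, 198.5], [293.4, 220.8], [293.4, 225.3]]
s11.npz [[291.0, 193.6], [290.9, 198.3], [290.8, 221.8], [290.7, 226.1]]
```

View pics/z1.png

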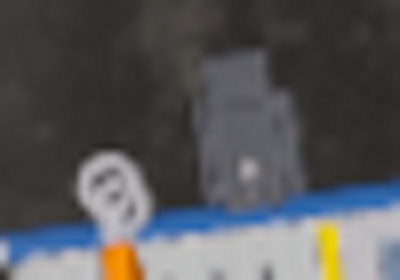

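View pics/z2.png

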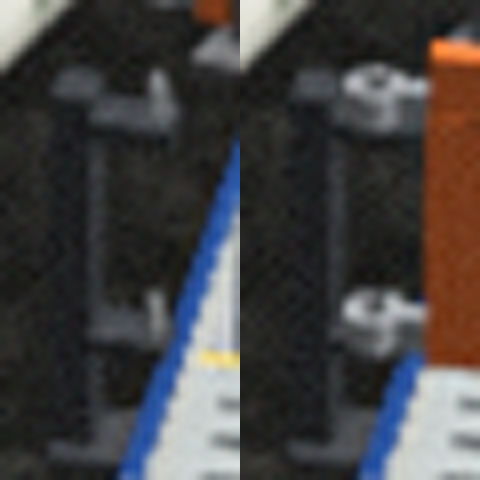

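carry_out:
  deltas: "-1 0 -4 0 0 0 1; -1 -5 -4 0 0 0 1; -1 -11 -4 0 0 0 1; -1 -17 -4 0 0 0 1; -1 -23 -4 0 0 0 1; -1 -29 -4 0 0 0 1; -1 -34 -4 0 0 0 1; -1 -37 -4 0 0 0 1"

```text
time: 17.23
tool_pos: [0.526, -0.0837, 0.1793]
ee_rot: [-3.142, -0.0, -3.037]
wrist_force: [-0.2, 0.5, -1.6]
width: 0.0097
```

```bash
python3 - <<'E'
from fit import *
s=snap('side','side12.png'); t=snap('top','top12.png')
st()
np.savez('t12.npz',**{k:np.array(v) for k,v in t.items()});np.savez('s12.npz',**{k:np.array(v) for k,v in s.items()})
def crop(f,a,b,c,d,k):
    im=cv2.cvtColor(np.load(f)['pixels'],cv2.COLOR_RGB2BGR)[a:b,c:d];return cv2.resize(im,None,fx=k,fy=k,interpolation=cv2.INTER_CUBIC)
cv2.imwrite('pics/z3.png',crop('t12.npz',195,235,255,305,10))
cv2.imwrite('pics/z4.png',np.hstack([crop('s7.npz',180,240,270,310,8),crop('s12.npz',180,240,270,310,8)]))
def pr(s,P): return cv2.projectPoints(np.array(P,float),s['rvec'],s['tvec'],s['camera_matrix'],None)[0].reshape(-1,2)
def show(f,pts):
    s=dict(np.load(f)); print(f,pr(s,[dock(*p) for p in pts]).round(1).tolist())
show('t12.npz',[(-16,98,135),(-16,98,159)])
show('s12.npz',[(-16,98,159),(-16,98,147)])
s=dict(np.load('s12.npz'));W=cloud(s);D=(R.from_euler('z',-DY).apply(W.reshape(-1,3)-DO)*1e3)
hsv=cv2.cvtColor(s['pixels'],cv2.COLOR_RGB2HSV).reshape(-1,3).astype(int)
og=(hsv[:,0]<18)&(hsv[:,1]>150)&(hsv[:,2]>80)&(abs(D[:,0]+18)<20)
P=D[og];print(len(P),P.min(0),P.max(0),np.median(P,0)); print(np.linalg.lstsq(np.c_[P[:,1:],np.ones(len(P))],P[:,0],rcond=None)[0])
E
```

```text
t 17.33 pos [ 0.526  -0.0834  0.1793] dock [-16.6   0.7 179.3] rot [ 3.1415 -0.0001 -3.0374] F [ 0.2972 -0.2036 -1.4211] w 0.009460532734825545
q [-0.2638  0.0551  1.4565  0.0001  1.6302 -1.9388]
t12.npz [[281.2, 215.2], [281.0, 214.4]]
s12.npz [[293.8, 184.6], [293.8, 189.2]]
2077 [-24.3891 -96.5667  67.2701] [ -8.1797  82.7326 175.165 ] [-18.4881  -9.5239 123.1608]
[  0.001    0.004  -18.9271]
```

View pics/z3.png

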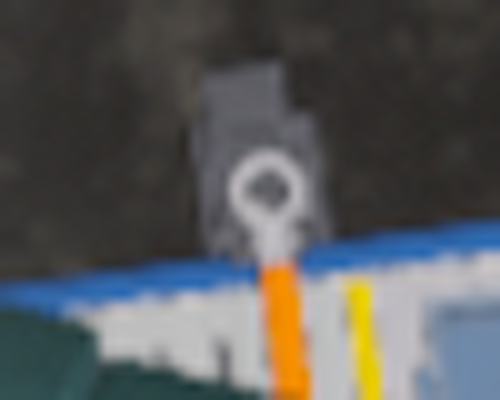

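View pics/z4.png

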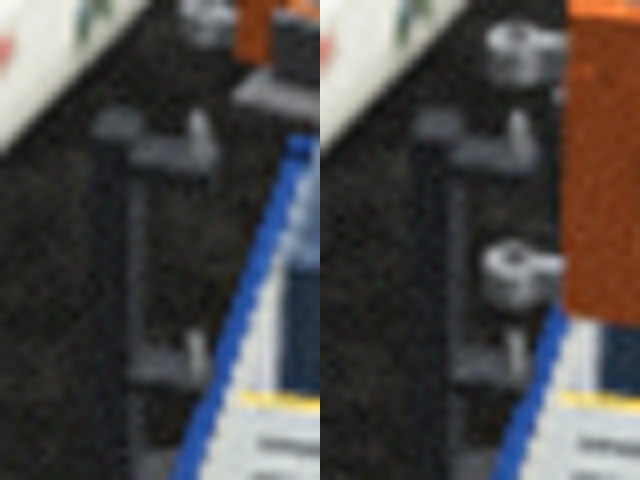

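carry_out:
  deltas: "1.5 1.2 0 0 0 0 1; 1.5 1.2 0 0 0 0 1; 1.5 1.2 2 0 0 0 1; 1.5 1.2 4 0 0 0 1; 1.5 1.2 6 0 0 0 1; 1.5 1.2 8 0 0 0 1; 1.5 1.2 8 0 0 0 1; 1.5 1.2 8 0 0 0 1"

```text
time: 18.0
tool_pos: [0.5242, -0.0816, 0.1711]
ee_rot: [3.141, -0.001, -3.036]
wrist_force: [0.2, -0.8, -0.4]
width: 0.0096
```

```bash
cat > look.py <<'E'
from fit import *
import sys
n=sys.argv[1]
s=snap('side',f'side{n}.png'); t=snap('top',f'top{n}.png')
st()
np.savez(f't{n}.npz',**{k:np.array(v) for k,v in t.items()});np.savez(f's{n}.npz',**{k:np.array(v) for k,v in s.items()})
def crop(f,a,b,c,d,k):
    im=cv2.cvtColor(np.load(f)['pixels'],cv2.COLOR_RGB2BGR)[a:b,c:d];return cv2.resize(im,None,fx=k,fy=k,interpolation=cv2.INTER_CUBIC)
A=crop(f't{n}.npz',195,235,262,302,9);B=crop(f's{n}.npz',180,240,270,310,9)
A=cv2.copyMakeBorder(A,0,B.shape[0]-A.shape[0],0,0,cv2.BORDER_CONSTANT)
cv2.imwrite(f'pics/zz{n}.png',np.hstack([A,B]))
W=cloud(s);D=(R.from_euler('z',-DY).apply(W.reshape(-1,3)-DO)*1e3)
hsv=cv2.cvtColor(s['pixels'],cv2.COLOR_RGB2HSV).reshape(-1,3).astype(int)
og=(hsv[:,0]<18)&(hsv[:,1]>150)&(hsv[:,2]>80)&(abs(D[:,0]+18)<20)
P=D[og];print(len(P),np.percentile(P,.3,0),np.percentile(P,99.7,0),np.median(P,0)); print(np.linalg.lstsq(np.c_[P[:,1:],np.ones(len(P))],P[:,0],rcond=None)[0])
E
python3 look.py 13
```

```text
t 18.1 pos [ 0.5244 -0.0817  0.1715] dock [-18.5  -0.7 171.5] rot [ 3.1415  0.0001 -3.0363] F [ 0.3419 -0.2322 -1.7667] w 0.00995708174482513
q [-0.2615  0.0534  1.4738  0.0001  1.6143 -1.9375]
2068 [-24.9676 -97.7876  60.861 ] [-14.3664  79.8864 166.5116] [-20.8699 -11.1235 115.0767]
[  0.0002   0.0065 -21.5083]
```

View pics/zz13.png

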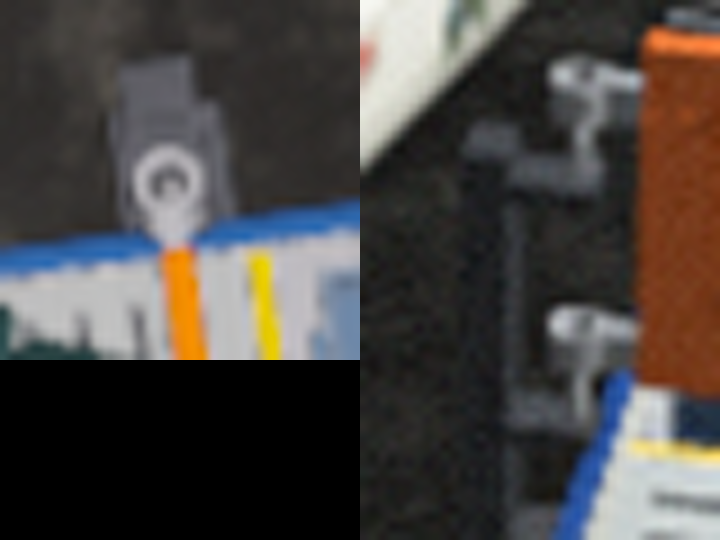

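carry_out:
  deltas: "0.4 -1.4 0 0 0 0 1; 0.4 -1.4 0 0 0 0 1; 0.4 -1.4 2 0 0 0 1; 0.4 -1.4 4 0 0 0 1; 0.4 -1.4 6 0 0 0 1; 0.4 -1.4 7 0 0 0 1; 0.4 -1.4 8 0 0 0 1; 0.4 -1.4 8 0 0 0 1"

```text
time: 18.77
tool_pos: [0.5239, -0.0831, 0.1631]
ee_rot: [3.141, -0.001, -3.036]
wrist_force: [0.3, 0.8, -1.7]
width: 0.01
```

```bash
python3 look.py 14
```

```text
t 18.87 pos [ 0.5241 -0.0831  0.1634] dock [-17.1  -1.1 163.4] rot [ 3.1415 -0.     -3.0363] F [-1.1316  0.1644 -1.625 ] w 0.00989419998888354
q [-0.2642  0.0563  1.4869  0.0001  1.5985 -1.9403]
2033 [-23.8805 -98.3497  52.6169] [-13.5252  79.6315 158.265 ] [-19.4621 -11.5022 106.8741]
[ -0.0001   0.0054 -19.9869]
```

View pics/zz14.png

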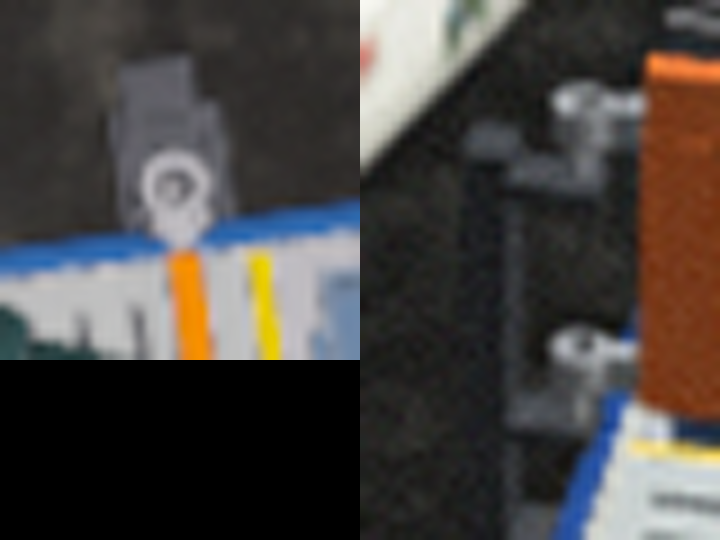

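carry_out:
  deltas: "0 0 1.5 0 0 0 1; 0 0 3 0 0 0 1; 0 0 4.5 0 0 0 1; 0 0 6 0 0 0 1; 0 0 7 0 0 0 1; 0 0 8 0 0 0 1; 0 0 8 0 0 0 1; 0 0 8 0 0 0 1"

```text
time: 19.53
tool_pos: [0.5241, -0.0831, 0.1554]
ee_rot: [3.141, -0.0, -3.036]
wrist_force: [0.3, 0.1, -0.8]
width: 0.01
```

```bash
python3 look.py 15
```

```text
t 19.63 pos [ 0.5242 -0.0831  0.1556] dock [-17.1  -1.  155.6] rot [ 3.1416  0.0003 -3.0364] F [-0.2242  0.7858 -1.1341] w 0.010127629651315624
q [-0.2642  0.0594  1.4993  0.0001  1.5827 -1.9403]
1997 [-23.5597 -98.1026  44.9574] [-13.3307  79.5    150.4626] [-19.2663 -12.0509  98.0163]
[  0.0002   0.0048 -19.6909]
```

View pics/zz15.png

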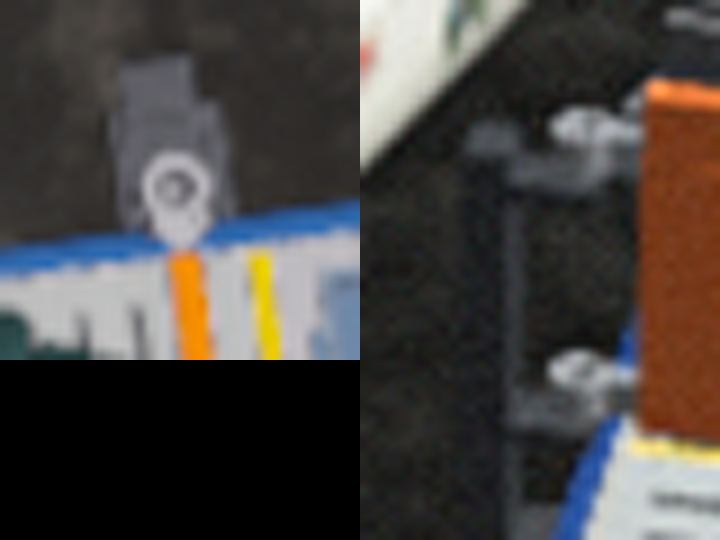

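Both knuckles are around their pins with about 3 mm left to go. I'll lower the rest until light contact.

carry_out:
  deltas: "0 0 0.5 0 0 0 1; 0 0 1 0 0 0 1; 0 0 1.5 0 0 0 1; 0 0 2 0 0 0 1; 0 0 2.5 0 0 0 1; 0 0 3 0 0 0 1; 0 0 3 0 0 0 1; 0 0 3 0 0 0 1"

```text
time: 20.3
tool_pos: [0.5242, -0.0832, 0.1536]
ee_rot: [-3.141, 0.001, -3.036]
wrist_force: [-3.0, 0.9, 5.2]
width: 0.0101
```

```bash
python3 look.py 16
```

```text
t 20.4 pos [ 0.5242 -0.0832  0.1536] dock [-17.   -1.  153.6] rot [-3.1413  0.0009 -3.0363] F [-2.6772  0.5726  5.4927] w 0.009928015708591096
q [-0.2642  0.0597  1.5029  0.      1.5781 -1.9403]
2000 [-23.9831 -98.1229  42.9719] [-12.4872  79.7731 148.478 ] [-19.3165 -11.5327  96.6594]
[  0.0003   0.0045 -19.6623]
```

carry_out:
  deltas: "0 0 0 0 0 0 0.9; 0 0 0 0 0 0 0.85; 0 0 0 0 0 0 0.8; 0 0 0 0 0 0 0.7; 0 0 0 0 0 0 0.6; 0 0 0 0 0 0 0.5; 0 0 0 0 0 0 0.4; 0 0 0 0 0 0 0.3"

```text
time: 21.07
tool_pos: [0.5241, -0.0831, 0.1523]
ee_rot: [3.141, -0.0, -3.036]
wrist_force: [0.7, 0.2, 0.2]
width: 0.0485
```

```bash
python3 look.py 17
```

```text
t 21.17 pos [ 0.5241 -0.0832  0.1524] dock [-17.   -1.1 152.4] rot [ 3.1415  0.     -3.0364] F [-0.2228  0.9827  0.0526] w 0.05645988121380227
q [-0.2643  0.0608  1.5041  0.0001  1.5767 -1.9403]
1967 [-23.4138 -98.1597  42.708 ] [-13.0462  79.5067 148.4261] [-19.2621 -12.5996  95.3091]
[ -0.0001   0.0063 -19.8153]
```

View pics/zz17.png

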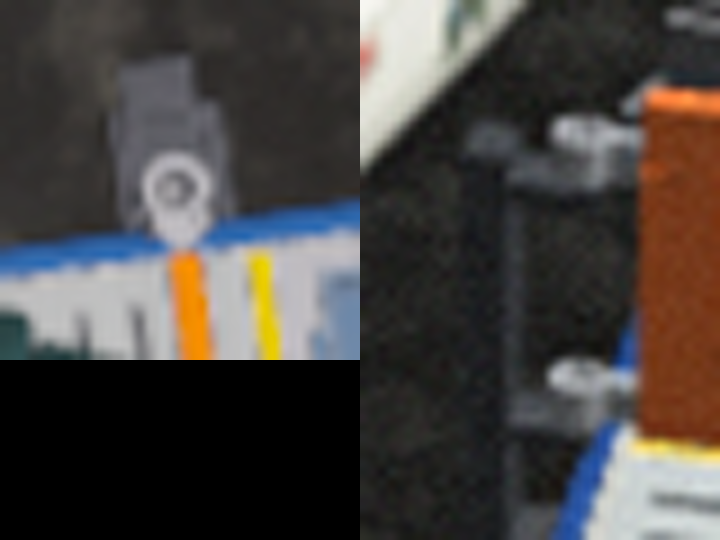

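View pics/side17.png

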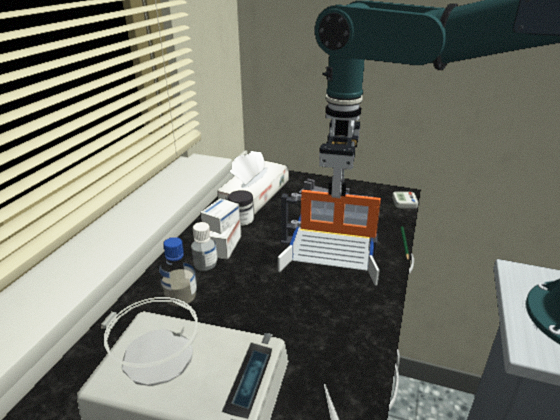

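carry_out:
  deltas: "0 0 0 0 0 0 0.1; 0 0 0 0 0 0 0; 0 0 -8 0 0 0 0; 0 0 -25 0 0 0 0; 0 0 -45 0 0 0 0; 0 0 -65 0 0 0 0; 0 0 -85 0 0 0 0; 0 0 -105 0 0 0 0"

```text
time: 21.83
tool_pos: [0.5241, -0.0832, 0.2592]
ee_rot: [-3.141, 0.001, -3.036]
wrist_force: [-0.3, -0.7, -0.7]
width: 0.0936
```

carry_out:
  deltas: "15 15 0 0 0 0 0; 40 40 0 0 0 0 0; 65 65 0 0 0 0 0; 90 90 0 0 0 0 0; 110 115 0 0 0 0 0; 130 140 0 0 0 0 0; 140 160 0 0 0 0 0; 140 170 0 0 0 0 0"

```text
time: 22.5
tool_pos: [0.3651, 0.0729, 0.2591]
ee_rot: [3.141, 0.003, -3.034]
wrist_force: [-0.2, -0.2, -0.2]
width: 0.0942
```

```bash
python3 look.py 18; python3 - <<'E'
from fit import *
s=snap('side');t=snap('top')
for n,q in(('side',s),('top',t)):
 for th in ['sample_box','gate','knuckle_upper','knuckle_lower','gate_grip','bottle_std','tub_salt']:
  for d in robot.place_of(q,th)[:1]: p=w(q,d['at']);print(n,th,p.round(3),todock(p).round(1),round(d['p'],2))
W=cloud(t); D=R.from_euler('z',-DY).apply((W.reshape(-1,3)-DO))*1e3
P=D[(abs(D[:,1])<85)&(D[:,0]>5)&(D[:,0]<140)&(D[:,2]>62)&(D[:,2]<85)]
print(cv2.minAreaRect(P[:,:2].astype(np.float32)),np.linalg.lstsq(np.c_[P[:,:2],np.ones(len(P))],P[:,2],rcond=None)[0])
E
```

```text
t 22.6 pos [0.3666 0.0723 0.2586] dock [-188.2 -141.5  258.6] rot [ 3.1414  0.0025 -3.0333] F [-0.0445  0.4538  0.2623] w 0.09394914593676389
q [ 0.0424 -0.3183  1.631   0.0004  1.8264 -1.6365]
1992 [-23.4959 -98.0945  42.3449] [-12.5253  79.8971 148.1612] [-19.283  -11.666   96.3482]
[ -0.0002   0.0038 -19.5827]
side gate [ 0.521 -0.082  0.045] [-18.   -4.   44.8] 0.8
side knuckle_upper [ 0.619 -0.078  0.12 ] [-12.5  93.7 120.5] 0.94
side knuckle_lower [ 0.621 -0.073  0.05 ] [-16.8  96.5  49.8] 0.84
side bottle_std [0.787 0.192 0.003] [-263.1  288.6    3.1] 0.97
side tub_salt [ 0.786 -0.126 -0.001] [ 52.6 254.4  -1. ] 0.93
top sample_box [ 0.537 -0.172  0.019] [72.5  2.  19.2] 0.84
top gate [ 0.62  -0.071  0.124] [-18.7  95.4 123.9] 0.68
top knuckle_upper [ 0.624 -0.073  0.125] [-16.9  99.2 125.2] 0.98
top knuckle_lower [ 0.618 -0.068  0.043] [-22.1  94.   43.2] 0.67
top gate_grip [ 0.527 -0.084  0.162] [-15.9   1.7 162. ] 0.83
top bottle_std [ 0.787  0.193 -0.002] [-264.5  288.9   -2.4] 0.89
top tub_salt [ 0.788 -0.128 -0.002] [ 54.9 257.   -2. ] 0.7
((71.044921875, -3.0306396484375), (121.4635009765625, 160.2505645751953), 0.0066289897076785564) [-0.0079  0.003  72.2041]
```

```bash
python3 - <<'E'
import cv2
im=cv2.imread('pics/side18.png')[140:290,260:410];a=cv2.resize(im,None,fx=3,fy=3,interpolation=cv2.INTER_CUBIC)
im=cv2.imread('pics/top18.png')[190:320,225:370];b=cv2.resize(im,(450,403),interpolation=cv2.INTER_CUBIC)
b=cv2.copyMakeBorder(b,0,47,0,0,cv2.BORDER_CONSTANT)
cv2.imwrite('pics/fin.png',cv2.resize(cv2.hconcat([a,b]),(800,400)))
E
```

```text
(no output)
```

View pics/fin.png

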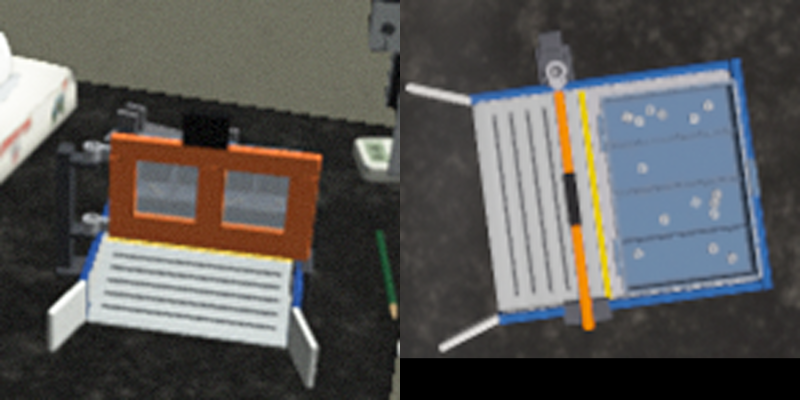

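View pics/top18.png

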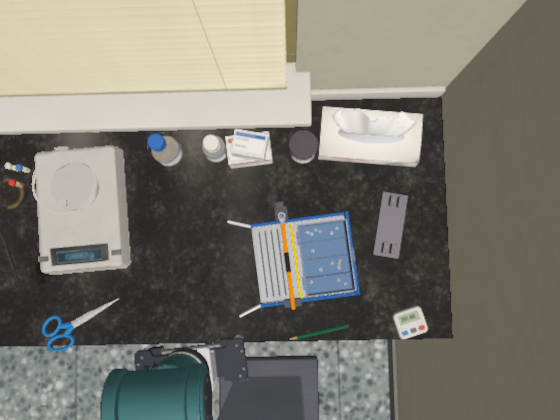

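```bash
python3 -c "
from bench import robot
print(robot.close_job())"
```

```text
the job is handed in; nothing more can be done
None
```

The box is seated on the dock floor and the gate is hung across the ramp behind it. I handed the job in at about 23 s, with the arm clear of everything.

**What I did:** I pushed the box with the open fingers, which straightened it. It went up the ramp until its rear edge dropped behind the lip. Then I lifted the gate from its stand and brought it in from the ramp side above the pins. I lowered it in steps until it touched lightly (about 5 N) and released it.

**Last checks:**
- **Box:** it sits level, with its top about 72 mm high (73 expected). The rear edge is about 10 mm behind the dock origin, past the lip, and the origin is at dock x of about 68–72.
- **Gate:** its underside measures about 42 mm, it is parallel to the lip and its free end is on the rest. From above, the upper pin shows inside the upper knuckle. In the side view, both knuckles are down on their arms.
- **Bottle and tub:** both are where they were at the start, to within measurement accuracy.

**What disagreed:**
- **Gate height in the grip:** after the lift, the gate hung about 6 mm lower in the grip than I had assumed. It may have slipped a little. I lowered it by the camera measurements instead.
- **Network readings:** these scattered by 4–6 mm, and the last top-view one for the gate's origin landed on the upper knuckle. I relied on the depth and pixel measurements.

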